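# Lay out a stripped ignition lock on the bench mat

### The arm

A 6-joint arm with a two-finger parallel gripper is mounted at the origin on the work surface. World frame = base frame: x ahead of the robot, y to its left, z up, the work surface at z = 0. Lengths are in m, angles in rad, forces in N, time in s.
With the tool pointing down it reaches from about 0.375 to 0.9 m from the base axis. Payload 3.1 kg.
Tool frame: the origin (TCP) lies at the very end of the fingers, on their centre line; the grasp point (between the pads) lies 19 mm behind it; x points along the fingers, y is the direction in which the jaws open and shut, and the axes are right-handed (so a half turn about x gives the same grasp; the last joint's range is limited). The gripper opens to 87 mm and grips with 3 to 60 N. Pads are 19 mm wide; open, the fingers measure 117 mm over their backs; the gripper's body (75 mm by 190 mm) begins 51 mm behind the grasp point.
Start: joints at [1.01, 0.527, 1.433, -0, 1.181, -0.178], TCP at [0.233, 0.58, 0.223] pointing down, gripper open.
Joint ranges: [-3.08, 3.08], [-0.75, 2.2], [0.22, 2.44], [-1.43, 4.57], [0, 2.65], [-2.85, 2.85]. Speed limits (rad/s): [2.79, 2.79, 3.14, 3.14, 3.14, 3.14].

### API

Orientations are given as [roll, pitch, yaw] about the fixed x, y, z axes, in that order (R = Rz(yaw) Ry(pitch) Rx(roll)).
In Python, from plant import manip gives the robot as it stands.
- The arm moves only by the tool send_rows, never from a script. Its argument "motion" is a list of rows, each a list of 2 entries, a list of its own where there are three numbers: the shift along the tool's x, y, z in mm, then the turn, a rotation vector about the tool's x, y, z in rad. A call has 1 to 20 rows; each row shifts and turns the pose as measured when the row begins, along the tool's axes as they then stand; what a row does not reach is not made up. A row lasts 1/12 s, in which the tool goes at most 41.7 mm and 7.16 degrees, less where a joint would pass 70% of its speed; a pose out of reach is approached as far as the arm can. A call is refused whole if a number of a shift passes 41.7 or a number of a turn 0.125, either way. A call with a gripper value outside its range is refused whole. "claw" is the opening in per cent of the stroke, from 0 (shut) to 100 (fully open), set as the call begins (left out, the last holds). The fingers move at their own pace and stop on an object; the grip force is fixed at half the most. Time passes only in rows, so rows that do not move let the fingers close. It gives the time, the measured TCP pose, the force and the opening at its end, in the units of the state.
- manip.state(): the state, without advancing time (a new reading comes with each control period).
- manip.camera(name): name is "scene" or "top"; returns a dict with "frame" (400x640x3 uint8, blue, green, red), "fov_y" (degrees; the focal length in pixels is half the picture's height over the tangent of half this angle, whatever the lens; pixels are square), "cx", "cy" (the principal point, pixels), "k1" (the pictures are not rectified: a ray, as slopes to the right and down, at radius r is drawn at 1 + k1 r^2 times it, then the intrinsics apply), "extrinsics" (4x4, takes a point from world to camera coordinates). Camera axes: x right, y up, looking along -z (the intrinsics and any distortion apply to the point x, -y, -z); pixel columns grow to the right and rows downward; lengths in m; the calibration is good to about 2 mm. A picture is of the moment at which its call begins. There is no depth.
- manip.finish_job(): hands the job in, once; it reports no verdict.
The state is a dict: "time": time; "q": joint angles; "qvel": joint speeds; "effort": joint torques, N m; "tool_pos": TCP position; "ee_rot": TCP orientation; "wrist_force": force on the tool from outside, world axes, zero at the start; "wrist_torque": the same for the moment, N m; "finger_gap": finger opening in m.
Only numpy, scipy, OpenCV 4.12 (cv2) and the standard library are available. Lean on these libraries where they do the work, as an engineer would, in place of code of your own. Each camera call takes 0.05 s, during which the arm holds its last target. There are 200 camera calls.

### The job

Lay out the stripped lock on the rubber mat in two rows: in the front row put the black switch block midway between the lock housing and the clear wafer box, which already stand there. Straight behind these three (across the mat, away from the robot, 100 mm centre to centre) put the key fob behind the housing, the squat brass plug behind the wafer box and the steel collar behind the switch block, then stand the tall slim plug centred on top of the collar. All parts end the same way up as they started, let go and still; leave the grease tin and the screwdriver where they are.

Things in the scene. Friction and masses are not known exactly. Their poses are not given: they have to be found in the camera images.
- mat: Slate-grey rubber mat, fixed, 220 (x) by 340 (y) by 3 mm thick, turned up to 0.25 rad; origin: centre of its underside. Its x points across it, away from the robot (behind); y along it, to the robot's left. Front row at x = -50 mm, back row at x = +50 mm. Housing and wafer box stand in the front row at y = +115 and -115 mm, either way round; midway is y = 0.
- housing: Die-cast aluminium lock housing, fixed upright on the mat in its front row, at one end: a round open-topped barrel on a flange, 62 mm across, 52 mm high, with a small lug on the side towards the robot. Origin: centre of its underside, on the mat's top; its axes are parallel to the mat's.
- waferbox: Clear open plastic box holding brass wafers, fixed on the mat in its front row, at the other end, 62 by 62 by 22 mm high. Origin: centre of its underside, on the mat's top; its axes are parallel to the mat's.
- switch_c (a point): Black plastic ignition switch block, loose, 44 (x) by 32 (y) by 24 mm high, with a white disc and three small brass contacts on top standing up to 4 mm above it (look only). Listed point: its centre, half-way up (12 mm above its underside). Its z axis points up as it starts. About 40 g.
- collar_c (a point): Thick round steel collar lying flat, loose, 52 mm across, 14 mm high, with a 16 mm hole. Listed point: its centre, half-way up (7 mm above its underside). Its z axis points up as it starts. About 120 g.
- longplug_c (a point): Tall slim brass lock plug standing on end, loose: 26 mm across, 50 mm high, with a rim 29 mm across over its topmost 4 mm and a dark slot on top. It stands on the collar's flat top, it is too wide for the hole. Listed point: its centre, half-way up (25 mm above its underside). Its z axis points up as it starts. About 150 g.
- shortplug_c (a point): Squat brass lock plug standing on end, loose: 38 mm across, 28 mm high, with a rim 42 mm across over its topmost 4 mm and a dark slot on top. Listed point: its centre, half-way up (14 mm above its underside). Its z axis points up as it starts. About 180 g.
- fob_c (a point): Black plastic car-key fob lying flat, loose, 62 (x) by 34 (y) by 14 mm high, with three grey buttons in a row on top and a small wire loop at one end. Listed point: its centre, half-way up (7 mm above its underside). Its z axis points up as it starts. About 50 g.
- tin: Closed round grease tin, steel with a white lid, loose, 60 mm across, 34 mm high, standing among the parts; not to be disturbed. Origin: centre of its underside.
- driver: Screwdriver with a red handle, loose, 200 mm long, lying on the bench beyond the mat; not to be disturbed. Its x axis runs along it, from the handle to the tip.
Not all that is in view belongs to the job. What is shaped like the part that bears collar_c but orange is not meant.

How it is judged:
By the outcome, as a careful person would: the job done as asked, in the order asked, and still so for the second after the job is handed in, with the robot touching nothing.
It also fails if it takes over 133 s, if anything falls off the work surface, if the arm or the gripper's body presses on something with over 40 N, if the wrist force passes 120 N, or if a joint passes its speed limit or range.

## Working session

There is one attempt and no reset: what is moved stays moved. The work goes in short steps, Python scripts to look and compute and a tool call to move; the robot and the scene stay as the last step left them, time stands still between calls to the robot, and variables do not carry over. Pictures are saved under pics/ and viewed, about 12 in all and at most 16, crops included, and the job is handed in when it is done.

Besides the shell and the picture viewer there is one more tool, called after "Call:" by a JSON object that holds its "op" and its "data". send_rows: Moves the arm, as the interface text tells. Its arguments: {"type":"object","properties":{"motion":{"type":"array","items":{"type":"array"}},"claw":{"type":"number"}},"required":["motion"]}

```bash
ls; mkdir -p pics; cat > h.py <<'E'
import numpy as np, cv2, json
from plant import manip
def cam(n):
    c=manip.camera(n); c['f']=200/np.tan(np.radians(c['fov_y'])/2); c['E']=np.array(c['extrinsics']); return c
def ray(c,u,v):
    K=np.array([[c['f'],0,c['cx']],[0,c['f'],c['cy']],[0,0,1]])
    p=cv2.undistortPoints(np.array([[[u,v]]],float),K,np.array([c['k1'],0,0,0.]),None,None,None)[0,0]
    R=c['E'][:3,:3]; o=-R.T@c['E'][:3,3]; return o,R.T@np.array([p[0],-p[1],-1])
def onz(c,u,v,z):
    o,d=ray(c,u,v); return o+d*(z-o[2])/d[2]
def proj(c,P):
    q=c['E'][:3,:3]@np.array(P)+c['E'][:3,3]; x=q[0]/-q[2]; y=-q[1]/-q[2]; s=1+c['k1']*(x*x+y*y)
    return c['cx']+c['f']*x*s, c['cy']+c['f']*y*s
E
python3 - <<'E'
from h import *
for n in('top','scene'):
    c=cam(n); cv2.imwrite(f'pics/{n}0.png',c['frame']); print(n,c['frame'].shape,c['f'],c['cx'],c['cy'],c['k1'],-c['E'][:3,:3].T@c['E'][:3,3]);print(c['E'].round(3))
print(manip.state())
E
```

```text
pics
top (400, 640, 3) 511.0635676455754 316.19672521935723 195.64534856832208 -0.12628427173703985 [0.37489534 0.06135038 1.31554173]
[[-0.013 -1.     0.022  0.038]
 [ 0.989 -0.01   0.146 -0.562]
 [-0.145  0.023  0.989 -1.248]
 [ 0.     0.     0.     1.   ]]
scene (400, 640, 3) 362.33810104465334 322.82109436098597 199.66692855516337 0.0213936456699233 [ 1.09168399 -0.15677777  0.73382709]
[[ 0.414  0.91  -0.019 -0.296]
 [-0.705  0.334  0.626  0.363]
 [ 0.576 -0.246  0.78  -1.239]
 [ 0.     0.     0.     1.   ]]
{'time': 0.1, 'q': array([ 1.01045554e+00,  5.28349906e-01,  1.43374060e+00,  3.23069174e-05,
        1.18139921e+00, -1.78526392e-01]), 'qvel': array([-0.00145481, -0.0014407 , -0.00409387, -0.00086195, -0.00026926,
        0.00029107]), 'effort': array([ 7.19649361e-04, -4.40986490e+01, -1.77149892e+01,  6.35924237e-02,
        5.33604529e-02, -3.51650237e-05]), 'tool_pos': array([0.23251287, 0.57945304, 0.22169448]), 'ee_rot': array([-1.76506422,  1.56889903, -2.14689091]), 'wrist_force': array([-0.53287226,  0.14796837,  0.10702057]), 'wrist_torque': array([0.02314865, 0.04593533, 0.03868361]), 'finger_gap': 0.08686512345909862}
```

View pics/top0.png

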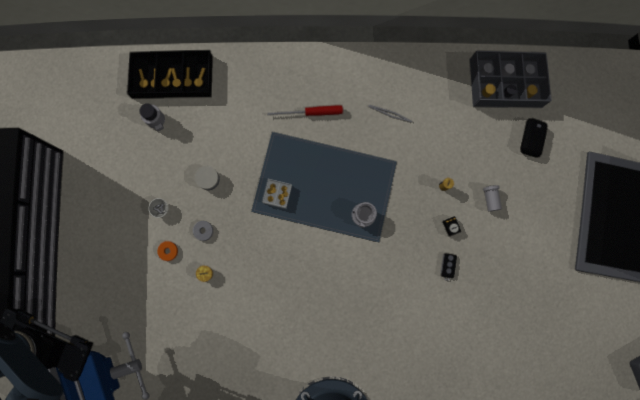

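View pics/scene0.png

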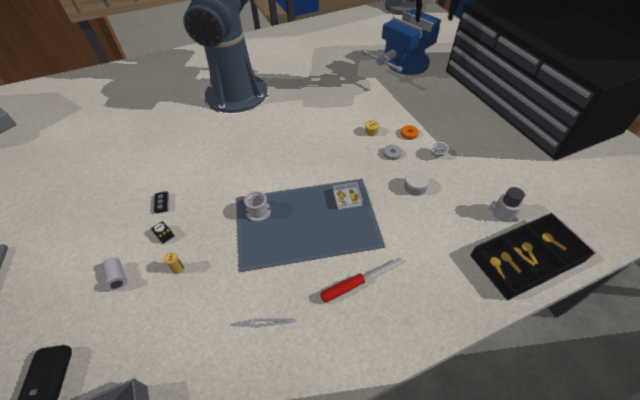

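Top view: wafer box (278,193) at left, housing (364,214) at right of the mat. Steel collar (204,231), squat plug (204,273), orange decoy (168,251), tin (207,178), tall plug (446,184), switch (452,226), fob (449,265). I'll enlarge both clusters next.

```bash
python3 - <<'E'
from h import *
t=cv2.imread('pics/top0.png'); s=cv2.imread('pics/scene0.png')
def cr(i,x,y,w,h,k): return cv2.resize(i[y:y+h,x:x+w],None,fx=k,fy=k,interpolation=cv2.INTER_CUBIC)
a=np.hstack([cr(t,140,155,80,133,3) if 0 else cr(t,140,160,80,130,4)[:, :], cr(t,430,165,75,130,4)])
a=a[:520]
b=cr(s,140,180,60,104,5)[:520,:180*1+120]
out=np.zeros((600,800,3),np.uint8); out[:520,:a.shape[1]]=a; 
cv2.imwrite('pics/crop1.png',out)
hsv=cv2.cvtColor(t,cv2.COLOR_BGR2HSV)
for n,(u,v) in dict(mat=(320,170),bench=(320,280),collar=(204,224),col2=(198,231),fob=(449,275),sw=(445,226),lp=(446,182),sp=(204,270),hous=(364,205),orange=(162,251)).items(): print(n,hsv[v,u],t[v,u])
E
```

```text
mat [104  70  62] [62 54 45]
bench [ 23  28 118] [105 115 118]
collar [120   8  94] [94 91 91]
col2 [120   8  91] [91 88 88]
fob [150  21  12] [12 11 12]
sw [15 32 16] [14 15 16]
lp [ 21 165 116] [ 41  94 116]
sp [ 23 157 135] [ 52 117 135]
hous [135   9  58] [58 56 57]
orange [ 12 223 127] [ 16  61 127]
```

View pics/crop1.png

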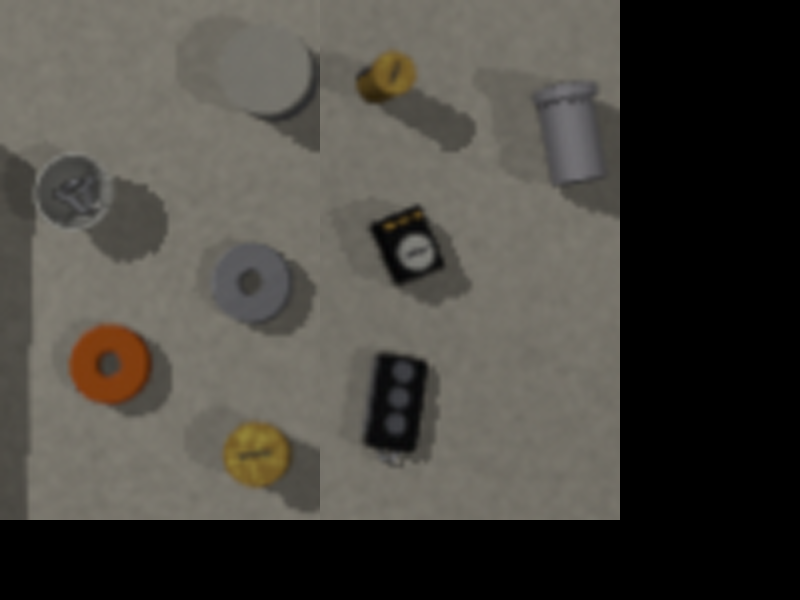

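Left crop: collar, orange ring, squat plug, glass and tin are well apart. Right crop: tall plug leaning by parallax, switch and fob rotated slightly. Next I'll measure all of them in both views.

```bash
cat > m.py <<'E'
from h import *
K9=np.ones((3,3),np.uint8)
def masks(c):
    im=c['frame']; hsv=cv2.cvtColor(im,cv2.COLOR_BGR2HSV); H,S,V=[hsv[...,i].astype(int) for i in range(3)]; b,r=im[...,0].astype(int),im[...,2].astype(int)
    return dict(mat=(H>95)&(H<118)&(S>45)&(V>20),brass=(H>15)&(H<32)&(S>105)&(V>35),black=(V<42),grey=(b-r>=-2)&(S<35)&(V>=50))
def blob(m,u,v,fill=True,R=35):
    m=m.astype(np.uint8); w=np.zeros_like(m); u0,v0=int(u),int(v); w[max(v0-R,0):v0+R,max(u0-R,0):u0+R]=m[max(v0-R,0):v0+R,max(u0-R,0):u0+R]
    cs,_=cv2.findContours(w,cv2.RETR_EXTERNAL,cv2.CHAIN_APPROX_NONE)
    cs=[q for q in cs if cv2.contourArea(q)>12]
    if not cs: return None
    q=min(cs,key=lambda q:abs(cv2.pointPolygonTest(q,(float(u),float(v)),True)) if cv2.pointPolygonTest(q,(float(u),float(v)),True)<0 else -1)
    f=np.zeros_like(m); cv2.drawContours(f,[q],-1,1,-1)
    f2=cv2.morphologyEx(f,cv2.MORPH_OPEN,K9); 
    if f2.sum()>10: f=f2
    M=cv2.moments(f,True); return M['m10']/M['m00'],M['m01']/M['m00'],f
def rect(c,f,z):
    q=max(cv2.findContours(f,cv2.RETR_EXTERNAL,cv2.CHAIN_APPROX_NONE)[0],key=cv2.contourArea)
    P=np.array([onz(c,p[0][0],p[0][1],z)[:2] for p in q],np.float32); return P,cv2.minAreaRect(P*1000)
def meet(A,B):
    (o1,d1),(o2,d2)=A,B; t=np.linalg.lstsq(np.c_[d1,-d2],o2-o1,rcond=None)[0]
    p,q=o1+t[0]*d1,o2+t[1]*d2; return (p+q)/2,np.linalg.norm(p-q)
E
cat > meas.py <<'E'
from m import *
seeds=dict(collar=('grey',(197,231),(385,152),.007),longplug=('brass',(446,184),(174,263),.025),shortplug=('brass',(204,273),(372,128),.014),switch=('black',(445,226),(157,236),.012),fob=('black',(449,275),(161,195),.007),tin=('grey',(207,176),(415,183),.017),orange=(None,(168,251),(410,132),.007))
C=[cam('top'),cam('scene')]; MS=[masks(c) for c in C]
for i,c in enumerate(C):
    h=cv2.cvtColor(c['frame'],cv2.COLOR_BGR2HSV); MS[i][None]=(h[...,1]>180)&(h[...,0]<15)&(h[...,2]>60)
    b=blob(MS[i]['mat'],320,200+20*i,R=110); P,r=rect(c,b[2],.003); print('mat',i,np.round(r[0],1),np.round(r[1],1),round(r[2],2))
vis=[c['frame'].copy() for c in C]
for n,(m,a,s,z) in seeds.items():
    R=[]
    for i,c in enumerate(C):
        b=blob(MS[i][m],*(a,s)[i],R=30)
        if b is None: print(n,i,'none'); continue
        w=onz(c,b[0],b[1],z); P,r=rect(c,b[2],2*z); R.append(ray(c,b[0],b[1]))
        vis[i][b[2]>0]=(255,0,255) 
        print(n,i,np.round(b[:2],1),'xy',(w[:2]*1000).round(1),'rect',np.round(r[0],1),np.round(r[1],1),round(r[2],1))
    if len(R)==2: p,g=meet(*R); print('   meet',(p*1000).round(1),round(g*1000,1))
cv2.imwrite('pics/vis.png',np.vstack([cv2.resize(vis[0][140:320,130:530],(800,360)),cv2.resize(vis[1][100:300,100:500],(480,240)).repeat(1,1) if 0 else cv2.copyMakeBorder(cv2.resize(vis[1][100:300,100:500],(480,240)),0,0,0,320,0)]))
E
python3 meas.py
```

```text
mat 0 [591.5   9.2] [336.4 212.9] 75.85
mat 1 [596.1   8.1] [335.3 213.4] 75.76
collar 0 [202.6 230.2] xy [480.2 323.8] rect [479.5 322.3] [50.  47.7] 63.5
collar 1 [392.  151.9] xy [480.  323.7] rect [485.9 319.4] [45.2 58.2] 59.6
   meet [480.1 323.7   7.1] 0.1
longplug 0 [446.5 183.9] xy [ 591.9 -307.8] rect [ 586.2 -300.7] [25.1 37.6] 43.2
longplug 1 [173.1 262.4] xy [ 588.5 -306.6] rect [ 607.2 -302.4] [57.1 25.4] 10.2
   meet [ 591.2 -306.2   29. ] 0.8
shortplug 0 [203.9 273.2] xy [370.5 317.5] rect [369.9 314.6] [40.5 37.3] 89.8
shortplug 1 [371.3 127.7] xy [369.4 317.7] rect [384.2 308.8] [32.7 63.8] 61.3
   meet [370.5 317.1  15. ] 0.3
switch 0 [448.7 224.7] xy [ 486.8 -312.1] rect [ 484.  -306.8] [32.4 44. ] 66.0
switch 1 [165.9 236.7] xy [ 501.7 -312.9] rect [ 510.9 -309.8] [17.6 26.3] 20.5
   meet [ 488.3 -316.6   -4.4] 0.4
fob 0 [448.9 265.4] xy [ 381.7 -309.3] rect [ 381.7 -307.1] [32.6 59.9] 79.2
fob 1 [163.  204.1] xy [ 392.7 -304.2] rect [ 390.8 -307.4] [26.6 59.7] 80.7
   meet [ 382.  -309.1   -3.1] 5.8
tin 0 none
tin 1 [414.1 190.6] xy [635.4 293.7] rect [646.6 283.5] [51.  26.6] 47.4
orange 0 [167.1 250.8] xy [428.  414.9] rect [427.2 413.3] [46.1 46.7] 1.1
orange 1 [409.3 131.9] xy [428.5 414.9] rect [435.3 410.1] [44.1 55.7] 57.8
   meet [428.1 415.1   6.5] 0.3
```

View pics/vis.png

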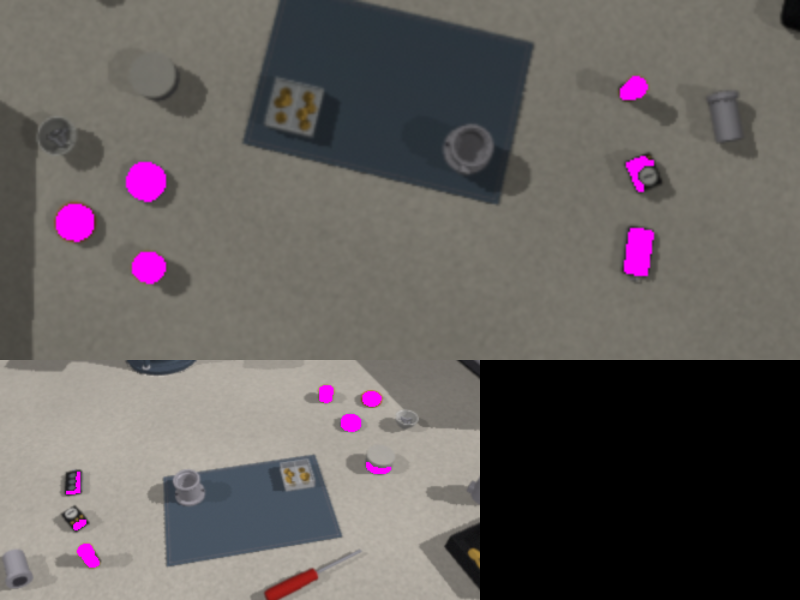

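Masks cover collar, both plugs and fob (top view) well. The switch is only partly masked because of its disc, and the mat centre differs by 4.6 mm between views. I'll refine these two and cross-check with the wafer box and housing.

```bash
cat > m2.py <<'E'
from m import *
from scipy.spatial.transform import Rotation as Ro
C=[cam('top'),cam('scene')]; MS=[masks(c) for c in C]
def hullc(m,u,v,R):
    w=np.zeros(m.shape,np.uint8); w[v-R:v+R,u-R:u+R]=m[v-R:v+R,u-R:u+R]; n,l,s,_=cv2.connectedComponentsWithStats(w)
    p=np.vstack([np.argwhere(l==k) for k in range(1,n) if s[k,4]>=6])[:,::-1].astype(np.int32)
    h=cv2.convexHull(p); f=np.zeros_like(w); cv2.fillPoly(f,[h],1); return f
for n,z,seeds in (('switch',.012,((453,226),(162,232))),('fob',.007,((449,264),(161,202)))):
    R=[]
    for i,c in enumerate(C):
        f=hullc(cv2.cvtColor(c['frame'],cv2.COLOR_BGR2HSV)[...,2]<(40,50)[i],*seeds[i],15 if i else 16); M=cv2.moments(f,True); u,v=M['m10']/M['m00'],M['m01']/M['m00']
        P,r=rect(c,f,2*z); R.append(ray(c,u,v)); print(n,i,round(u,1),round(v,1),(onz(c,u,v,z)[:2]*1000).round(1),np.round(r[0],1),np.round(r[1],1),round(r[2],1))
    p,g=meet(*R); print('  meet',(p*1000).round(1),round(g*1000,1))
for i,c in enumerate(C):
    b=blob(MS[i]['mat'],320,200+20*i,R=110); q=max(cv2.findContours(b[2],cv2.RETR_EXTERNAL,cv2.CHAIN_APPROX_NONE)[0],key=cv2.contourArea)
    P=np.array([onz(c,*p[0],.003)[:2]*1000 for p in q]); th=-.247; R=np.array([[np.cos(th),-np.sin(th)],[np.sin(th),np.cos(th)]])
    L=(P-[593,8.7])@R; 
    for s,k in ((-1,0),(1,0),(-1,1),(1,1)):
        e=L[(s*L[:,k]>(110,170)[k]-12)&(abs(L[:,1-k])<(150,90)[k])]; 
        a=np.polyfit(e[:,1-k],e[:,k],1); print('mat edge',i,'xy'[k],s,np.median(e[:,k]).round(1),'slope',a[0].round(4))
    # lightest pixels within mat: box and housing
    n,l,s,ce=cv2.connectedComponentsWithStats(((MS[i]['mat']==0)&(cv2.fillPoly(np.zeros((400,640),np.uint8),[cv2.convexHull(q)],1)>0)).astype(np.uint8))
    for k in range(1,n):
        if s[k,4]>150:
            f=(l==k).astype(np.uint8); print(' blob',ce[k].round(1),s[k,4],[(onz(c,*ce[k],h)[:2]*1000).round(1) for h in (.014,.029)])
s=manip.state(); R=Ro.from_euler('xyz',s['ee_rot']).as_matrix(); print(R.round(3))
E
python3 m2.py
python3 - <<'E'
from h import *
for n in('top','scene'):
    pass
t=cv2.imread('pics/top0.png');s=cv2.imread('pics/scene0.png')
a=cv2.resize(t[125:245,245:400],None,fx=2.5,fy=2.5,interpolation=2);b=cv2.resize(s[175:275,225:390],None,fx=2.4,fy=2.4,interpolation=2)
o=np.zeros((600,800,3),np.uint8);o[:a.shape[0],:a.shape[1]]=a;o[:b.shape[0],400:400+b.shape[1]]=b
d=cv2.resize(s[180:285,140:220],None,fx=2.6,fy=2.6,interpolation=2);o[310:310+d.shape[0],:d.shape[1]]=d
cv2.imwrite('pics/c2.png',np.clip(o*1.5,0,255))
E
```

```text
switch 0 451.4 226.1 [ 482.9 -319.1] [ 482.2 -315.6] [43.4 36.6] 21.5
switch 1 162.6 233.1 [ 487.7 -318.3] [ 494.2 -316.2] [56.2 28.2] 22.9
  meet [ 483.3 -320.     7. ] 1.1
fob 0 448.9 265.3 [ 382.  -309.3] [ 381.9 -307.3] [34.4 61. ] 80.2
fob 1 160.2 202.4 [ 384.  -309.7] [ 389.5 -308.6] [29.5 64.7] 80.7
  meet [ 382.  -310.     4.9] 0.2
mat edge 0 x -1 -106.6 slope 0.0009
mat edge 0 x 1 103.2 slope 0.0003
mat edge 0 y -1 -166.3 slope -0.0011
mat edge 0 y 1 166.8 slope 0.0008
 blob [276.5 193.3] 685 [array([573.1, 132.9]), array([570.8, 132.1])]
 blob [363.8 214.1] 528 [array([516.9, -90.7]), array([515.3, -89. ])]
mat edge 1 x -1 -101.4 slope -0.0062
mat edge 1 x 1 108.5 slope 0.0001
mat edge 1 y -1 -165.9 slope -0.0316
mat edge 1 y 1 167.0 slope -0.0014
 blob [347.2 195.4] 680 [array([574. , 132.8]), array([584.8, 126.8])]
 blob [257.2 208. ] 596 [array([513.9, -89.8]), array([525.9, -91.2])]
[[-0.     0.373  0.928]
 [-0.001  0.928 -0.373]
 [-1.    -0.001 -0.   ]][ WARN:0@0.446] global loadsave.cpp:1063 imwrite_ Unsupported depth image for selected encoder is fallbacked to CV_8U.
```

View pics/c2.png

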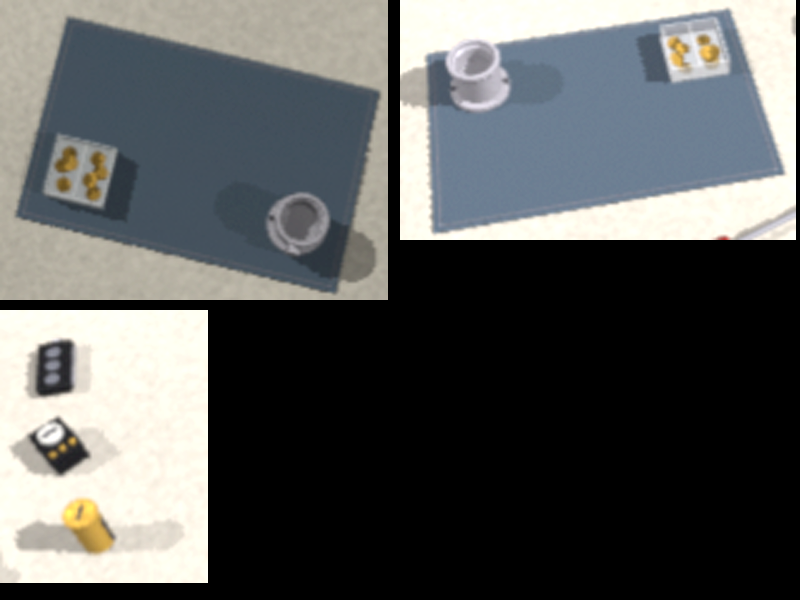

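Views agree: mat origin ≈ (593, 9) mm with yaw −0.247, and the box and housing back-compute to within 1 mm of it. Switch ≈ (483.5, −319.3) with its long axis at 21.5°. I'll start moving.

```bash
cat > go.py <<'E'
# usage: go.py x y z(mm) jawdeg -> turn about tool x, then the shift in tool axes after that turn
import sys; from h import *
from scipy.spatial.transform import Rotation as Ro
s=manip.state(); R=Ro.from_euler('xyz',s['ee_rot']).as_matrix(); p=s['tool_pos']*1000
j=np.degrees(np.arctan2(R[1,1],R[0,1])); T=np.array([float(a) for a in sys.argv[1:4]]); J=float(sys.argv[4]) if len(sys.argv)>4 else j
a=np.radians(J); dw=T-p
y=np.array([np.cos(a),np.sin(a),0]); z=np.array([np.sin(a),-np.cos(a),0])
print('t',round(s['time'],2),'pos',p.round(1),'jaw',j.round(2),'tilt',R[:,0].round(4),'gap',round(s['finger_gap']*1000,1),'q1,6',np.degrees(s['q'][[0,5]]).round(0),'F',s['wrist_force'].round(1))
print('turn',round(np.radians((j-J+180)%360-180),4),'shift x',round(-dw[2],1),'y',round(dw@y,1),'z',round(dw@z,1))
E
echo
```

Call:
{"op": "send_rows", "data": {"motion": [[[10,0,0],[0.116,0,0]],[[10,0,0],[0.116,0,0]],[[10,0,0],[0.116,0,0]],[[10,0,0],[0.116,0,0]],[[10,0,0],[0.116,0,0]],[[10,0,0],[0.116,0,0]],[[10,0,0],[0.116,0,0]],[[0,7,38],[0,0,0]],[[0,7,38],[0,0,0]],[[0,7,38],[0,0,0]],[[0,7,38],[0,0,0]],[[0,7,38],[0,0,0]],[[0,7,38],[0,0,0]],[[0,7,38],[0,0,0]],[[0,7,38],[0,0,0]],[[0,7,38],[0,0,0]],[[0,7,38],[0,0,0]],[[0,7,38],[0,0,0]],[[0,7,38],[0,0,0]],[[0,7,38],[0,0,0]]], "claw": 100}}

```text
time: 1.97
tool_pos: [0.4913, 0.1359, 0.1474]
ee_rot: [2.227, 1.559, 1.007]
wrist_force: [0.3, 0.1, 0.1]
finger_gap: 0.087
```

```bash
python3 go.py 483.5 -319.3 100 21.5
```

```text
t 1.97 pos [491.3 135.9 147.4] jaw 20.07 tilt [ 0.0061  0.0096 -0.9999] gap 87.0 q1,6 [  3. -18.] F [0.3 0.1 0.1]
turn -0.025 shift x 47.4 y -174.1 z 420.6
```

Call:
{"op": "send_rows", "data": {"motion": [[[4,-14.5,35],[-0.025,0,0]],[[4,-14.5,35],[0,0,0]],[[4,-14.5,35],[0,0,0]],[[4,-14.5,35],[0,0,0]],[[4,-14.5,35],[0,0,0]],[[4,-14.5,35],[0,0,0]],[[4,-14.5,35],[0,0,0]],[[4,-14.5,35],[0,0,0]],[[4,-14.5,35],[0,0,0]],[[4,-14.5,35],[0,0,0]],[[4,-14.5,35],[0,0,0]],[[4,-14.5,35],[0,0,0]],[[0,0,0],[0,0,0]],[[0,0,0],[0,0,0]]]}}

```text
time: 3.13
tool_pos: [0.4914, -0.3546, 0.0958]
ee_rot: [1.204, 1.542, -0.002]
wrist_force: [-0.2, 1.0, 0.1]
finger_gap: 0.0869
```

```bash
python3 go.py 483.5 -319.3 4 21.5; python3 - <<'E'
from h import *
s=cam('scene');t=cam('top'); a=cv2.resize(t['frame'][195:275,410:500],None,fx=4,fy=4,interpolation=2);b=cv2.resize(s['frame'][150:290,110:220],None,fx=3.5,fy=3.5,interpolation=2)
o=np.zeros((500,760,3),np.uint8);o[:a.shape[0],:a.shape[1]]=a;o[:b.shape[0],365:365+b.shape[1]]=b[:500];cv2.imwrite('pics/c3.png',o)
E
```

```text
t 3.13 pos [ 491.4 -354.6   95.8] jaw 20.94 tilt [ 0.029  -0.     -0.9996] gap 86.9 q1,6 [-47. -69.] F [-0.2  1.   0.1]
turn -0.0098 shift x 91.8 y 5.6 z -35.8
```

View pics/c3.png

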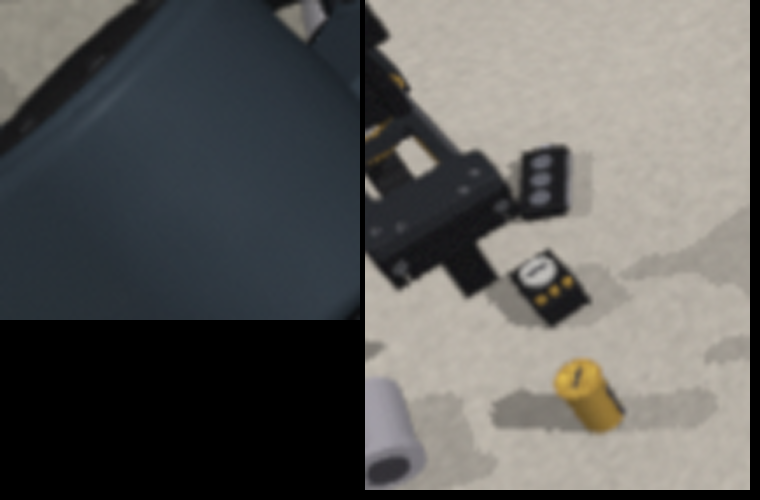

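The gripper is above and beyond the switch (it coasted about 36 mm further). I'll add a full tilt correction to the planner.

```bash
cat >> go.py <<'E'
Rt=np.c_[[0,0,-1],y,z]; print('rotvec',Ro.from_matrix(R.T@Rt).as_rotvec().round(3))
E
python3 go.py 483.5 -319.3 60 21.5
```

```text
t 3.23 pos [ 491.9 -353.5   96.1] jaw 21.06 tilt [ 2.940e-02 -8.000e-04 -9.996e-01] gap 87.0 q1,6 [-47. -69.] F [0.3 0.3 0.4]
turn -0.0078 shift x 36.1 y 4.7 z -34.9
rotvec [-0.008  0.011 -0.027]
```

Call:
{"op": "send_rows", "data": {"motion": [[[8,2,-12],[0,0,0]],[[8,2,-12],[0,0,0]],[[8,1.5,-11],[0,0,0]],[[0,0,0],[0,0,0]],[[0,0,0],[0,0,0]],[[0,0,0],[0,0,0]]]}}

```text
time: 3.73
tool_pos: [0.4858, -0.3098, 0.073]
ee_rot: [1.238, 1.542, 0.043]
wrist_force: [-0.2, -0.7, -0.1]
finger_gap: 0.087
```

```bash
python3 go.py 483.5 -319.3 4 21.5
```

```text
t 3.73 pos [ 485.8 -309.8   73. ] jaw 21.54 tilt [ 0.0285  0.0012 -0.9996] gap 87.0 q1,6 [-44. -67.] F [-0.2 -0.7 -0.1]
turn 0.0007 shift x 69.0 y -5.6 z 8.0
rotvec [ 0.001  0.009 -0.027]
```

Call:
{"op": "send_rows", "data": {"motion": [[[5,-2.5,3.5],[0,0.009,-0.027]],[[10,-2.5,3.5],[0,0,0]],[[15,0,0],[0,0,0]],[[15,0,0],[0,0,0]],[[10,0,0],[0,0,0]],[[5,0,0],[0,0,0]],[[0,0,0],[0,0,0]],[[0,0,0],[0,0,0]],[[0,0,0],[0,0,0]]]}}

```text
time: 4.48
tool_pos: [0.4881, -0.3229, 0.0131]
ee_rot: [0.454, 1.558, -0.738]
wrist_force: [-0.1, -0.1, 0.3]
finger_gap: 0.087
```

```bash
python3 go.py 483.5 -319.3 4 21.5
```

```text
t 4.48 pos [ 488.1 -322.9   13.1] jaw 21.67 tilt [ 0.0092 -0.0084 -0.9999] gap 87.0 q1,6 [-44. -66.] F [-0.1 -0.1  0.3]
turn 0.0029 shift x 9.1 y -3.0 z -5.0
rotvec [ 0.003  0.011 -0.005]
```

Call:
{"op": "send_rows", "data": {"motion": [[[3,-1.5,-2.5],[0,0.008,-0.004]],[[3,-1.5,-2],[0,0,0]],[[2,0,0],[0,0,0]],[[0,0,0],[0,0,0]],[[0,0,0],[0,0,0]]]}}

```text
time: 4.9
tool_pos: [0.4841, -0.3204, 0.0064]
ee_rot: [0.43, 1.564, -0.763]
wrist_force: [-0.2, -1.0, 0.5]
finger_gap: 0.0873
```

```bash
python3 go.py 483.5 -319.3 4 21.5
```

```text
t 4.9 pos [ 484.1 -320.4    6.4] jaw 21.68 tilt [ 0.0046 -0.0044 -1.    ] gap 87.3 q1,6 [-45. -66.] F [-0.2 -1.   0.5]
turn 0.0031 shift x 2.4 y -0.2 z -1.3
rotvec [ 0.003  0.006 -0.003]
```

Good. I'll grip now.

Call:
{"op": "send_rows", "data": {"motion": [[[2,0,-1],[0,0.005,-0.003]],[[0,0,0],[0,0,0]],[[0,0,0],[0,0,0]],[[0,0,0],[0,0,0]],[[0,0,0],[0,0,0]],[[0,0,0],[0,0,0]],[[0,0,0],[0,0,0]],[[0,0,0],[0,0,0]]], "claw": 0}}

```text
time: 5.57
tool_pos: [0.4842, -0.3196, 0.0046]
ee_rot: [-0.103, 1.569, -1.295]
wrist_force: [-0.3, -0.2, 0.0]
finger_gap: 0.0435
```

```bash
python3 go.py 483.5 -319.3 4 21.5
```

```text
t 5.57 pos [ 484.2 -319.6    4.6] jaw 21.69 tilt [ 4.0e-04 -1.4e-03 -1.0e+00] gap 43.5 q1,6 [-44. -66.] F [-0.3 -0.2  0. ]
turn 0.0034 shift x 0.6 y -0.6 z -0.6
rotvec [0.003 0.001 0.   ]
```

Call:
{"op": "send_rows", "data": {"motion": [[[-10,0,0],[0,0,0]],[[-18,0,0],[0.12,0,0]],[[-18,0,0],[0.12,0,0]],[[-18,0,0],[0.12,0,0]],[[-18,0,0],[0.12,0,0]],[[-10,0,0],[0.12,0,0]],[[0,0,0],[0.02,0,0]],[[0,0,0],[0,0,0]]]}}

```text
time: 6.23
tool_pos: [0.4835, -0.3189, 0.1046]
ee_rot: [-0.33, 1.57, -2.171]
wrist_force: [-1.1, 0.6, -0.3]
finger_gap: 0.0436
```

```bash
python3 go.py 544.7 21.3 70 -14.15
```

```text
t 6.23 pos [ 483.5 -318.9  104.6] jaw -15.44 tilt [-4.e-04 -6.e-04 -1.e+00] gap 43.6 q1,6 [-44. -29.] F [-1.1  0.6 -0.3]
turn -0.0226 shift x 34.6 y -23.9 z -344.9
rotvec [-0.023  0.001  0.   ]
```

Call:
{"op": "send_rows", "data": {"motion": [[[0,-1,-15],[-0.02,0,0]],[[0,-2.5,-30],[0,0,0]],[[0,-2.5,-30],[0,0,0]],[[0,-2.5,-30],[0,0,0]],[[0,-2.5,-30],[0,0,0]],[[0,-2.5,-30],[0,0,0]],[[0,-2.5,-30],[0,0,0]],[[0,-2.5,-30],[0,0,0]],[[0,-2.5,-30],[0,0,0]],[[0,-2.5,-30],[0,0,0]],[[0,0,-20],[0,0,0]],[[0,0,-10],[0,0,0]],[[0,0,0],[0,0,0]],[[0,0,0],[0,0,0]],[[0,0,0],[0,0,0]]]}}

```text
time: 7.48
tool_pos: [0.5295, 0.0195, 0.1022]
ee_rot: [-1.637, 1.557, 2.852]
wrist_force: [-0.1, 1.2, -0.4]
finger_gap: 0.0437
```

```bash
python3 go.py 544.7 21.3 30 -14.15
```

```text
t 7.48 pos [529.5  19.5 102.2] jaw -12.81 tilt [-0.0128  0.0038 -0.9999] gap 43.7 q1,6 [-10.   3.] F [-0.1  1.2 -0.4]
turn 0.0235 shift x 72.2 y 14.3 z -5.5
rotvec [ 0.023 -0.001  0.013]
```

Call:
{"op": "send_rows", "data": {"motion": [[[10,5,-2],[0.023,0,0.013]],[[15,5,-2],[0,0,0]],[[15,4,-1],[0,0,0]],[[15,0,0],[0,0,0]],[[10,0,0],[0,0,0]],[[5,0,0],[0,0,0]],[[0,0,0],[0,0,0]],[[0,0,0],[0,0,0]],[[0,0,0],[0,0,0]]]}}

```text
time: 8.23
tool_pos: [0.5439, 0.0139, 0.0302]
ee_rot: [1.185, 1.57, -0.64]
wrist_force: [-0.0, 0.9, -0.8]
finger_gap: 0.0438
```

```bash
python3 go.py 544.7 21.3 8 -14.15
```

```text
t 8.23 pos [543.9  13.9  30.2] jaw -14.61 tilt [ 6.e-04 -4.e-04 -1.e+00] gap 43.8 q1,6 [-10.   4.] F [-0.   0.9 -0.8]
turn -0.0081 shift x 22.2 y -1.0 z -7.4
rotvec [-0.008  0.    -0.001]
```

Call:
{"op": "send_rows", "data": {"motion": [[[4,-0.5,-3],[-0.008,0,0]],[[4,-0.5,-3],[0,0,0]],[[4,0,-1],[0,0,0]],[[3,0,0],[0,0,0]],[[0,0,0],[0,0,0]],[[0,0,0],[0,0,0]],[[0,0,0],[0,0,0]]]}}

```text
time: 8.82
tool_pos: [0.5462, 0.0219, 0.0159]
ee_rot: [1.597, 1.566, -0.219]
wrist_force: [0.3, -0.7, -0.3]
finger_gap: 0.0439
```

```bash
python3 go.py 544.7 21.3 8 -14.15
```

```text
t 8.82 pos [546.2  21.9  15.9] jaw -14.05 tilt [ 0.005  -0.0011 -1.    ] gap 43.9 q1,6 [-9.  5.] F [ 0.3 -0.7 -0.3]
turn 0.0017 shift x 7.9 y -1.3 z 0.9
rotvec [ 0.002 -0.    -0.005]
```

Call:
{"op": "send_rows", "data": {"motion": [[[3,-1,0.5],[0,0,-0.005]],[[2.5,0,0],[0,0,0]],[[1.5,0,0],[0,0,0]],[[1,0,0],[0,0,0]],[[0,0,0],[0,0,0]],[[0,0,0],[0,0,0]],[[0,0,0],[0,0,0]]]}}

```text
time: 9.4
tool_pos: [0.5454, 0.0215, 0.0076]
ee_rot: [2.197, 1.57, 0.381]
wrist_force: [1.2, 0.3, 0.2]
finger_gap: 0.0436
```

```bash
python3 go.py 544.7 21.3 8 -14.15
```

```text
t 9.4 pos [545.4  21.5   7.6] jaw -14.07 tilt [ 5.e-04  2.e-04 -1.e+00] gap 43.6 q1,6 [-9.  5.] F [1.2 0.3 0.2]
turn 0.0014 shift x -0.4 y -0.6 z 0.4
rotvec [ 0.001 -0.    -0.   ]
```

Call:
{"op": "send_rows", "data": {"motion": [[[0,0,0],[0,0,0]],[[0,0,0],[0,0,0]],[[0,0,0],[0,0,0]],[[0,0,0],[0,0,0]],[[-10,0,0],[0,0,0]],[[-18,0,0],[0,0,0]],[[-18,0,0],[0,0,0]],[[-18,0,0],[0.12,0,0]],[[-18,0,0],[0.12,0,0]],[[-10,0,0],[0.12,0,0]],[[0,0,0],[0.12,0,0]],[[0,0,0],[0.12,0,0]],[[0,0,0],[0.12,0,0]],[[0,0,0],[0.12,0,0]],[[0,0,0],[0.12,0,0]],[[0,0,0],[0.12,0,0]],[[0,0,0],[0.12,0,0]],[[0,0,0],[0.12,0,0]],[[0,0,0],[0.1,0,0]],[[0,0,0],[0,0,0]]], "claw": 80}}

```text
time: 11.07
tool_pos: [0.5454, 0.0215, 0.1159]
ee_rot: [3.139, 1.562, -0.158]
wrist_force: [0.0, -0.4, 0.6]
finger_gap: 0.0697
```

```bash
python3 go.py 382 -309.5 80 -99.8
```

```text
t 11.07 pos [545.4  21.5 115.9] jaw -98.91 tilt [ 0.0084 -0.0013 -1.    ] gap 69.7 q1,6 [-9. 89.] F [ 0.  -0.4  0.6]
turn 0.0156 shift x 35.9 y 354.0 z 104.7
rotvec [ 0.016 -0.009  0.   ]
```

Call:
{"op": "send_rows", "data": {"motion": [[[0,15,4.5],[0.015,-0.009,0]],[[0,30,9],[0,0,0]],[[0,30,9],[0,0,0]],[[0,30,9],[0,0,0]],[[0,30,9],[0,0,0]],[[0,30,9],[0,0,0]],[[0,30,9],[0,0,0]],[[0,30,9],[0,0,0]],[[0,30,9],[0,0,0]],[[0,30,9],[0,0,0]],[[0,25,8],[0,0,0]],[[0,12,4],[0,0,0]],[[0,5,2],[0,0,0]],[[0,0,0],[0,0,0]],[[0,0,0],[0,0,0]],[[0,0,0],[0,0,0]],[[0,0,0],[0,0,0]]]}}

```text
time: 12.48
tool_pos: [0.3948, -0.2994, 0.1241]
ee_rot: [2.773, 1.557, -0.49]
wrist_force: [0.5, -0.1, 0.4]
finger_gap: 0.0699
```

```bash
python3 go.py 382 -309.5 3 -99.8; python3 - <<'E'
from m import *
C=[cam('top'),cam('scene')]
o=np.zeros((480,800,3),np.uint8)
a=cv2.resize(C[0]['frame'][125:245,245:400],None,fx=2.5,fy=2.5,interpolation=2);b=cv2.resize(C[1]['frame'][150:275,225:390],None,fx=2.4,fy=2.4,interpolation=2)
o[:a.shape[0],:a.shape[1]]=a;o[:b.shape[0],400:400+b.shape[1]]=b
cv2.imwrite('pics/c4.png',np.clip(o*1.5,0,255).astype(np.uint8))
c=C[0]; f=np.zeros((400,640),np.uint8); u,v=map(int,proj(c,(.5447,.0213,.015))); print(u,v)
m=cv2.cvtColor(c['frame'],cv2.COLOR_BGR2HSV)[...,2]; print(m[v-8:v+9:2,u-10:u+11:2])
E
```

```text
t 12.48 pos [ 394.8 -299.4  124.1] jaw -96.98 tilt [ 0.0124 -0.0066 -0.9999] gap 69.9 q1,6 [-50.  46.] F [ 0.5 -0.1  0.4]
turn 0.0491 shift x 121.1 y 12.2 z 10.9
rotvec [ 0.049 -0.013 -0.005]
320 203
[[ 66  66  64  42  45  30  40  58  70  73  74]
 [ 66  66  57  23  43  50  80  56  46  64  74]
 [ 65  66  54  16  17  17  18  33  36  52  63]
 [ 66  65  34  44 102 107  58  17  25  50  50]
 [ 66  61  35 134 144 146 129  26  33  51  51]
 [ 66  57  47 122  86  86 120  51  41  51  48]
 [ 66  46  30 118 131 126 115  30  44  51  48]
 [ 65  32  11  43  90  91  46  22  41  45  47]
 [ 66  56  23  13  13  15  14  27  42  42  49]]
```

View pics/c4.png

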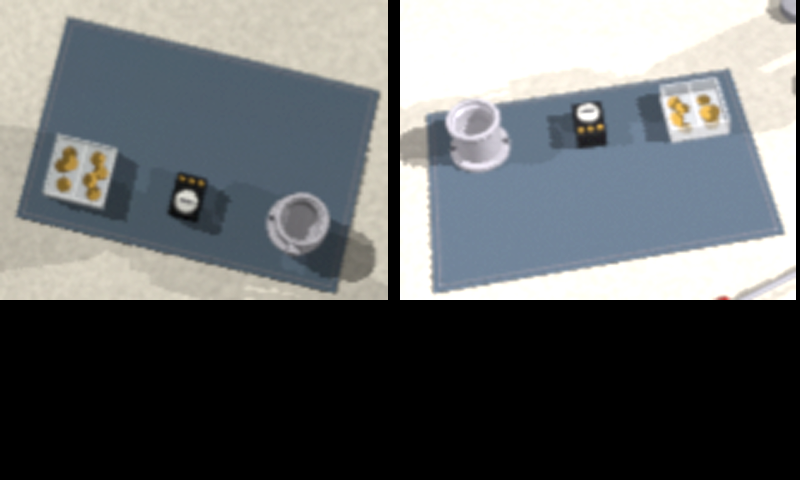

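The switch stands upright and square at (188,197) in the enlarged crop, midway between box (80,171) and housing (298,225). Next is the fob.

Call:
{"op": "send_rows", "data": {"motion": [[[10,4,4],[0.049,-0.013,-0.005]],[[20,4,3],[0,0,0]],[[20,2,2],[0,0,0]],[[20,0,0],[0,0,0]],[[10,0,0],[0,0,0]],[[5,0,0],[0,0,0]],[[0,0,0],[0,0,0]],[[0,0,0],[0,0,0]],[[0,0,0],[0,0,0]],[[0,0,0],[0,0,0]]]}}

```text
time: 13.42
tool_pos: [0.3894, -0.3044, 0.038]
ee_rot: [2.546, 1.566, -0.755]
wrist_force: [0.1, 1.2, -0.4]
finger_gap: 0.0696
```

```bash
python3 go.py 382 -309.5 3 -99.8
```

```text
t 13.42 pos [ 389.4 -304.4   38. ] jaw -99.16 tilt [ 0.0035 -0.0033 -1.    ] gap 69.6 q1,6 [-51.  48.] F [ 0.1  1.2 -0.4]
turn 0.0111 shift x 35.0 y 6.3 z 6.4
rotvec [ 0.011 -0.004 -0.003]
```

Call:
{"op": "send_rows", "data": {"motion": [[[8,2,2.5],[0.011,-0.004,-0.003]],[[9,2,2],[0,0,0]],[[7,1,1],[0,0,0]],[[4,0,0],[0,0,0]],[[0,0,0],[0,0,0]],[[0,0,0],[0,0,0]],[[0,0,0],[0,0,0]],[[0,0,0],[0,0,0]]]}}

```text
time: 14.08
tool_pos: [0.3832, -0.3102, 0.0085]
ee_rot: [2.491, 1.568, -0.823]
wrist_force: [-0.9, -0.1, 0.7]
finger_gap: 0.0696
```

```bash
python3 go.py 382 -309.5 3 -99.8
```

```text
t 14.08 pos [ 383.2 -310.2    8.5] jaw -99.9 tilt [ 0.002  -0.0021 -1.    ] gap 69.6 q1,6 [-52.  48.] F [-0.9 -0.1  0.7]
turn -0.0017 shift x 5.5 y -0.5 z 1.3
rotvec [-0.002 -0.002 -0.002]
```

Call:
{"op": "send_rows", "data": {"motion": [[[2,-0.4,1],[0,-0.002,-0.002]],[[2,0,0],[0,0,0]],[[1.5,0,0],[0,0,0]],[[0,0,0],[0,0,0]],[[0,0,0],[0,0,0]]]}}

```text
time: 14.5
tool_pos: [0.3827, -0.3098, 0.003]
ee_rot: [2.723, 1.569, -0.591]
wrist_force: [-0.1, 0.8, -0.9]
finger_gap: 0.0698
```

Call:
{"op": "send_rows", "data": {"motion": [[[0,0,0],[0,0,0]],[[0,0,0],[0,0,0]],[[0,0,0],[0,0,0]],[[0,0,0],[0,0,0]],[[0,0,0],[0,0,0]],[[0,0,0],[0,0,0]],[[0,0,0],[0,0,0]]], "claw": 0}}

```text
time: 15.08
tool_pos: [0.3828, -0.3099, 0.0033]
ee_rot: [2.637, 1.569, -0.677]
wrist_force: [0.4, 0.8, -0.7]
finger_gap: 0.034
```

```bash
python3 go.py 382 -309.5 3 -99.8
```

```text
t 15.08 pos [ 382.8 -309.9    3.3] jaw -99.86 tilt [ 0.0014 -0.0012 -1.    ] gap 34.0 q1,6 [-52.  48.] F [ 0.4  0.8 -0.7]
turn -0.0011 shift x 0.3 y -0.2 z 0.9
rotvec [-0.001 -0.002 -0.001]
```

Call:
{"op": "send_rows", "data": {"motion": [[[-8,0,0],[0,0,0]],[[-18,0,0],[0.038,0,0]],[[-18,0,0],[0.038,0,0]],[[-18,0,0],[0,0,0]],[[-15,0,0],[0,0,0]],[[0,-12,-9],[0,0,0]],[[0,-28,-20],[0,0,0]],[[0,-28,-20],[0,0,0]],[[0,-28,-20],[0,0,0]],[[0,-28,-20],[0,0,0]],[[0,-28,-20],[0,0,0]],[[0,-28,-20],[0,0,0]],[[0,-20,-15],[0,0,0]],[[0,-12,-9],[0,0,0]],[[0,-6,-5],[0,0,0]],[[0,0,0],[0,0,0]],[[0,0,0],[0,0,0]],[[0,0,0],[0,0,0]],[[0,0,0],[0,0,0]]]}}

```text
time: 16.67
tool_pos: [0.5972, -0.1316, 0.0927]
ee_rot: [2.812, 1.566, -0.587]
wrist_force: [0.4, 0.1, -0.7]
finger_gap: 0.0335
```

```bash
python3 go.py 613.6 -114.6 6.5 -104.15
```

```text
t 16.67 pos [ 597.2 -131.6   92.7] jaw -104.76 tilt [ 0.0039 -0.0026 -1.    ] gap 33.5 q1,6 [-23.  82.] F [ 0.4  0.1 -0.7]
turn -0.0106 shift x 86.2 y -20.5 z -11.8
rotvec [-0.011 -0.004 -0.002]
```

Call:
{"op": "send_rows", "data": {"motion": [[[8,-6,-4],[-0.01,-0.004,-0.002]],[[15,-7,-4],[0,0,0]],[[15,-5,-3],[0,0,0]],[[15,-1,0],[0,0,0]],[[10,0,0],[0,0,0]],[[6,0,0],[0,0,0]],[[0,0,0],[0,0,0]],[[0,0,0],[0,0,0]],[[0,0,0],[0,0,0]],[[0,0,0],[0,0,0]]]}}

```text
time: 17.5
tool_pos: [0.6105, -0.1165, 0.0131]
ee_rot: [-0.178, 1.564, 2.711]
wrist_force: [0.1, 0.3, -0.3]
finger_gap: 0.0338
```

```bash
python3 go.py 613.6 -114.6 6.5 -104.15
```

```text
t 17.5 pos [ 610.5 -116.5   13.1] jaw -104.47 tilt [-0.0065  0.003  -1.    ] gap 33.8 q1,6 [-21.  83.] F [ 0.1  0.3 -0.3]
turn -0.0056 shift x 6.6 y -2.6 z -2.5
rotvec [-0.006  0.007  0.001]
```

Call:
{"op": "send_rows", "data": {"motion": [[[0,-1.3,-1.3],[-0.005,0.007,0.001]],[[2,-1,-1],[0,0,0]],[[2,0,0],[0,0,0]],[[1.5,0,0],[0,0,0]],[[1,0,0],[0,0,0]],[[0,0,0],[0,0,0]],[[0,0,0],[0,0,0]],[[0,0,0],[0,0,0]]]}}

```text
time: 18.17
tool_pos: [0.6157, -0.1155, 0.0092]
ee_rot: [3.062, 1.564, -0.327]
wrist_force: [-0.2, 0.6, -0.2]
finger_gap: 0.0336
```

```bash
python3 go.py 613.6 -114.6 6.5 -104.15
```

```text
t 18.17 pos [ 615.7 -115.5    9.2] jaw -104.16 tilt [ 0.0066 -0.0022 -1.    ] gap 33.6 q1,6 [-21.  83.] F [-0.2  0.6 -0.2]
turn -0.0003 shift x 2.7 y -0.4 z 2.2
rotvec [-0.    -0.007 -0.001]
```

Call:
{"op": "send_rows", "data": {"motion": [[[1,-0.3,1.2],[0,-0.006,0]],[[1,0,0.5],[0,0,0]],[[0.7,0,0],[0,0,0]],[[0,0,0],[0,0,0]],[[0,0,0],[0,0,0]],[[0,0,0],[0,0,0]]]}}

```text
time: 18.67
tool_pos: [0.6141, -0.1149, 0.0063]
ee_rot: [2.332, 1.57, -1.057]
wrist_force: [0.5, -0.1, 0.3]
finger_gap: 0.034
```

```bash
python3 go.py 613.6 -114.6 6.5 -104.15
```

```text
t 18.67 pos [ 614.1 -114.9    6.3] jaw -104.17 tilt [ 4.e-04 -7.e-04 -1.e+00] gap 34.0 q1,6 [-21.  83.] F [ 0.5 -0.1  0.3]
turn -0.0004 shift x -0.2 y -0.2 z 0.5
rotvec [-0.    -0.001 -0.001]
```

Call:
{"op": "send_rows", "data": {"motion": [[[0,0,0],[0,0,0]],[[0,0,0],[0,0,0]],[[0,0,0],[0,0,0]],[[0,0,0],[0,0,0]],[[-10,0,0],[0,0,0]],[[-18,0,0],[0,0,0]],[[-18,0,0],[0,0,0]],[[-18,0,0],[-0.12,0,0]],[[-18,0,0],[-0.12,0,0]],[[-8,0,0],[-0.12,0,0]],[[0,0,0],[-0.12,0,0]],[[0,0,0],[-0.12,0,0]],[[0,0,0],[-0.12,0,0]],[[0,0,0],[-0.12,0,0]],[[0,0,0],[-0.12,0,0]],[[0,0,0],[-0.12,0,0]],[[0,0,0],[-0.12,0,0]],[[0,0,0],[-0.12,0,0]],[[0,0,0],[-0.12,0,0]],[[0,0,0],[0,0,0]]], "claw": 80}}

```text
time: 20.33
tool_pos: [0.6157, -0.1153, 0.1143]
ee_rot: [1.475, 1.56, -0.413]
wrist_force: [-0.3, 0.0, 1.0]
finger_gap: 0.0697
```

```bash
python3 go.py 370.5 317.3 7 -14.15
```

```text
t 20.33 pos [ 615.7 -115.3  114.3] jaw -18.23 tilt [ 0.0103 -0.0045 -0.9999] gap 69.7 q1,6 [-21.  -3.] F [-0.3  0.   1. ]
turn -0.0712 shift x 107.3 y -343.5 z -359.5
rotvec [-0.071  0.001 -0.011]
```

Call:
{"op": "send_rows", "data": {"motion": [[[0,0,0],[-0.07,0,-0.011]],[[0,-12,-12.5],[0,0,0]],[[0,-25,-26],[0,0,0]],[[0,-25,-26],[0,0,0]],[[0,-25,-26],[0,0,0]],[[0,-25,-26],[0,0,0]],[[0,-25,-26],[0,0,0]],[[0,-25,-26],[0,0,0]],[[0,-25,-26],[0,0,0]],[[0,-25,-26],[0,0,0]],[[0,-25,-26],[0,0,0]],[[0,-25,-26],[0,0,0]],[[0,-25,-26],[0,0,0]],[[0,-25,-26],[0,0,0]],[[0,-16,-18],[0,0,0]],[[0,-8,-8],[0,0,0]],[[0,0,0],[0,0,0]],[[0,0,0],[0,0,0]],[[0,0,0],[0,0,0]],[[0,0,0],[0,0,0]]]}}

```text
time: 22.0
tool_pos: [0.3855, 0.3277, 0.1208]
ee_rot: [1.776, 1.544, -0.109]
wrist_force: [0.1, 0.2, 0.6]
finger_gap: 0.0697
```

```bash
python3 go.py 370.5 317.3 7 -14.15
```

```text
t 22.0 pos [385.5 327.7 120.8] jaw -18.02 tilt [ 0.027  -0.003  -0.9996] gap 69.7 q1,6 [28. 47.] F [0.1 0.2 0.6]
turn -0.0675 shift x 113.8 y -12.0 z 13.7
rotvec [-0.067 -0.005 -0.027]
```

Call:
{"op": "send_rows", "data": {"motion": [[[5,-4,4],[-0.065,-0.005,-0.027]],[[15,-4,4],[0,0,0]],[[18,-3,3],[0,0,0]],[[18,0,1],[0,0,0]],[[12,0,0],[0,0,0]],[[6,0,0],[0,0,0]],[[0,0,0],[0,0,0]],[[0,0,0],[0,0,0]],[[0,0,0],[0,0,0]],[[0,0,0],[0,0,0]]]}}

```text
time: 22.83
tool_pos: [0.3813, 0.3116, 0.0469]
ee_rot: [2.215, 1.564, 0.376]
wrist_force: [-0.9, 0.1, -0.6]
finger_gap: 0.0697
```

```bash
python3 go.py 370.5 317.3 7 -14.15
```

```text
t 22.83 pos [381.3 311.6  46.9] jaw -15.4 tilt [ 0.0063  0.0025 -1.    ] gap 69.7 q1,6 [26. 42.] F [-0.9  0.1 -0.6]
turn -0.0218 shift x 39.9 y -11.9 z -2.9
rotvec [-0.022 -0.004 -0.005]
```

Call:
{"op": "send_rows", "data": {"motion": [[[0,-4,-1],[-0.02,-0.004,-0.005]],[[6,-5,-1],[0,0,0]],[[9,-2,-1],[0,0,0]],[[9,0,0],[0,0,0]],[[6,0,0],[0,0,0]],[[0,0,0],[0,0,0]],[[0,0,0],[0,0,0]],[[0,0,0],[0,0,0]],[[0,0,0],[0,0,0]]]}}

```text
time: 23.58
tool_pos: [0.3709, 0.319, 0.0148]
ee_rot: [2.19, 1.568, 0.374]
wrist_force: [-0.2, -0.4, 0.1]
finger_gap: 0.0698
```

```bash
python3 go.py 370.5 317.3 7 -14.15
```

```text
t 23.58 pos [370.9 319.   14.8] jaw -14.04 tilt [ 2.4e-03  9.0e-04 -1.0e+00] gap 69.8 q1,6 [28. 42.] F [-0.2 -0.4  0.1]
turn 0.0019 shift x 7.8 y 0.0 z 1.8
rotvec [ 0.002 -0.001 -0.002]
```

Call:
{"op": "send_rows", "data": {"motion": [[[3,0,1],[0,0,0]],[[2.5,0,0.5],[0,0,0]],[[2,0,0],[0,0,0]],[[0,0,0],[0,0,0]],[[0,0,0],[0,0,0]]]}}

```text
time: 24.0
tool_pos: [0.3713, 0.3175, 0.0072]
ee_rot: [2.228, 1.567, 0.412]
wrist_force: [-0.8, -0.0, 0.3]
finger_gap: 0.0696
```

Call:
{"op": "send_rows", "data": {"motion": [[[0,0,0],[0,0,0]],[[0,0,0],[0,0,0]],[[0,0,0],[0,0,0]],[[0,0,0],[0,0,0]],[[0,0,0],[0,0,0]],[[0,0,0],[0,0,0]],[[0,0,0],[0,0,0]]], "claw": 0}}

```text
time: 24.58
tool_pos: [0.3716, 0.3176, 0.0075]
ee_rot: [2.238, 1.566, 0.421]
wrist_force: [-0.1, 0.1, -0.5]
finger_gap: 0.0399
```

```bash
python3 go.py 370.5 317.3 7 -14.15
```

```text
t 24.58 pos [371.6 317.6   7.5] jaw -14.08 tilt [ 0.0046  0.0021 -1.    ] gap 39.9 q1,6 [27. 42.] F [-0.1  0.1 -0.5]
turn 0.0013 shift x 0.5 y -1.0 z 0.6
rotvec [ 0.001 -0.003 -0.004]
```

Gap is 39.9 mm, between the body (38) and the rim (42), so I'll check with a picture.

```bash
python3 - <<'E'
from h import *
s=cam('scene')
b=cv2.resize(s['frame'][85:165,330:450],None,fx=5,fy=5,interpolation=2)
cv2.imwrite('pics/c5.png',np.clip(b*1.4,0,255).astype(np.uint8))
E
```

```text
(no output)
```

View pics/c5.png

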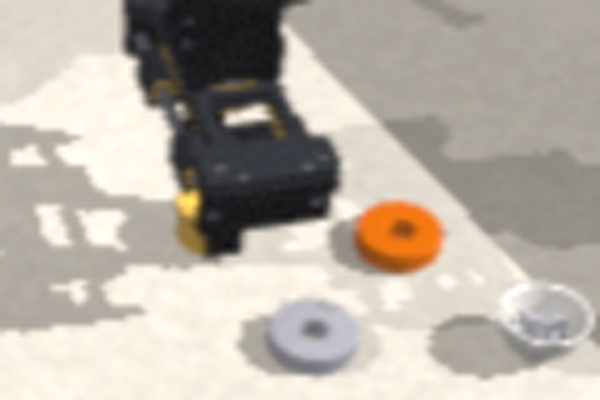

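Call:
{"op": "send_rows", "data": {"motion": [[[0,0,0],[0,0,0]],[[0,0,0],[0,0,0]],[[0,0,0],[0,0,0]]]}}

```text
time: 24.88
tool_pos: [0.3716, 0.3176, 0.0075]
ee_rot: [2.237, 1.566, 0.42]
wrist_force: [0.5, -0.8, -0.2]
finger_gap: 0.0399
```

Call:
{"op": "send_rows", "data": {"motion": [[[-3,0,0],[0,0,0]],[[-8,0,0],[0,0,0]],[[-8,0,0],[0,0,0]],[[-8,0,0],[0,0,0]],[[-5,0,0],[0,0,0]],[[0,0,0],[0,0,0]],[[0,0,0],[0,0,0]],[[0,0,0],[0,0,0]],[[0,0,0],[0,0,0]]]}}

```text
time: 25.63
tool_pos: [0.3713, 0.3176, 0.0439]
ee_rot: [2.252, 1.565, 0.436]
wrist_force: [-0.1, 1.1, -1.1]
finger_gap: 0.0399
```

```bash
python3 go.py 370.5 317.3 7 -14.15;python3 - <<'E'
from h import *
s=cam('scene')
b=cv2.resize(s['frame'][75:155,320:440],None,fx=5,fy=5,interpolation=2)
cv2.imwrite('pics/c6.png',np.clip(b*2.2,0,255).astype(np.uint8))
E
```

```text
t 25.63 pos [371.3 317.6  43.9] jaw -14.07 tilt [ 0.0056  0.0026 -1.    ] gap 39.9 q1,6 [27. 42.] F [-0.1  1.1 -1.1]
turn 0.0014 shift x 36.9 y -0.8 z 0.5
rotvec [ 0.001 -0.004 -0.005]
```

View pics/c6.png

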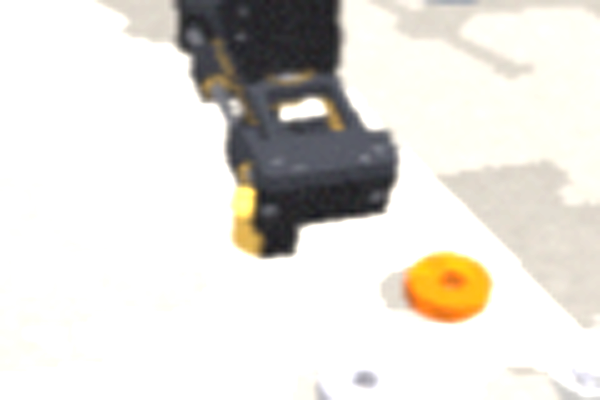

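Call:
{"op": "send_rows", "data": {"motion": [[[-15,0,0],[0,-0.004,-0.005]],[[-20,0,0],[0,0,0]],[[-15,0,0],[0,0,0]],[[0,12,5],[0,0,0]],[[0,27,10],[0,0,0]],[[0,27,10],[0,0,0]],[[0,27,10],[0,0,0]],[[0,27,10],[0,0,0]],[[0,27,10],[0,0,0]],[[0,27,10],[0,0,0]],[[0,27,10],[0,0,0]],[[0,27,10],[0,0,0]],[[0,27,10],[0,0,0]],[[0,27,10],[0,0,0]],[[0,27,10],[0,0,0]],[[0,15,6],[0,0,0]],[[0,7,3],[0,0,0]],[[0,0,0],[0,0,0]],[[0,0,0],[0,0,0]],[[0,0,0],[0,0,0]]]}}

```text
time: 27.35
tool_pos: [0.6722, 0.0903, 0.0693]
ee_rot: [-0.964, 1.542, -2.782]
wrist_force: [-0.2, 0.2, -0.9]
finger_gap: 0.0399
```

```bash
python3 go.py 669.8 108.4 11 -14.15
```

```text
t 27.35 pos [672.2  90.3  69.3] jaw -14.15 tilt [-0.0266 -0.01   -0.9996] gap 39.9 q1,6 [-1. 13.] F [-0.2  0.2 -0.9]
turn -0.0001 shift x 58.3 y -6.8 z -17.0
rotvec [0.    0.016 0.023]
```

Call:
{"op": "send_rows", "data": {"motion": [[[5,-2,-6],[0,0.016,0.023]],[[10,-2,-6],[0,0,0]],[[10,-1,-4],[0,0,0]],[[8,0,0],[0,0,0]],[[4,0,0],[0,0,0]],[[0,0,0],[0,0,0]],[[0,0,0],[0,0,0]],[[0,0,0],[0,0,0]],[[0,0,0],[0,0,0]]]}}

```text
time: 28.1
tool_pos: [0.6646, 0.1131, 0.0273]
ee_rot: [-1.316, 1.561, -3.126]
wrist_force: [0.0, 0.9, -1.2]
finger_gap: 0.0402
```

```bash
python3 go.py 669.8 108.4 11 -14.15
```

```text
t 28.1 pos [664.6 113.1  27.3] jaw -13.72 tilt [-9.5e-03 -1.0e-04 -1.0e+00] gap 40.2 q1,6 [ 0. 14.] F [ 0.   0.9 -1.2]
turn 0.0075 shift x 16.3 y 6.2 z 3.3
rotvec [0.007 0.002 0.009]
```

Call:
{"op": "send_rows", "data": {"motion": [[[0,2,1],[0.007,0.002,0.009]],[[4,2,1],[0,0,0]],[[5,1,1],[0,0,0]],[[3,0,0],[0,0,0]],[[0,0,0],[0,0,0]],[[0,0,0],[0,0,0]],[[0,0,0],[0,0,0]],[[0,0,0],[0,0,0]]]}}

```text
time: 28.77
tool_pos: [0.6708, 0.1072, 0.0154]
ee_rot: [1.652, 1.567, -0.167]
wrist_force: [1.0, -0.3, -1.1]
finger_gap: 0.0403
```

```bash
python3 go.py 669.8 108.4 11 -14.15
```

```text
t 28.77 pos [670.8 107.2  15.4] jaw -14.27 tilt [ 3.9e-03 -7.0e-04 -1.0e+00] gap 40.3 q1,6 [-0. 14.] F [ 1.  -0.3 -1.1]
turn -0.002 shift x 4.4 y -1.3 z -0.9
rotvec [-0.002 -0.    -0.004]
```

Call:
{"op": "send_rows", "data": {"motion": [[[1,-1,-0.7],[0,0,-0.004]],[[1.2,0,0],[0,0,0]],[[1,0,0],[0,0,0]],[[0.7,0,0],[0,0,0]],[[0,0,0],[0,0,0]],[[0,0,0],[0,0,0]],[[0,0,0],[0,0,0]]]}}

```text
time: 29.35
tool_pos: [0.6701, 0.1086, 0.0115]
ee_rot: [3.136, 1.57, 1.316]
wrist_force: [0.0, -0.1, -0.7]
finger_gap: 0.0398
```

```bash
python3 go.py 669.8 108.4 10.5 -14.15
```

```text
t 29.35 pos [670.1 108.6  11.5] jaw -14.24 tilt [ 1.e-04  5.e-04 -1.e+00] gap 39.8 q1,6 [-0. 14.] F [ 0.  -0.1 -0.7]
turn -0.0015 shift x 1.0 y -0.2 z 0.3
rotvec [-0.002 -0.001 -0.   ]
```

Call:
{"op": "send_rows", "data": {"motion": [[[1,0,0],[0,0,0]],[[0,0,0],[0,0,0]],[[0,0,0],[0,0,0]]]}}

```text
time: 29.6
tool_pos: [0.6704, 0.1086, 0.0107]
ee_rot: [2.344, 1.57, 0.525]
wrist_force: [0.6, -0.5, -1.2]
finger_gap: 0.0396
```

Call:
{"op": "send_rows", "data": {"motion": [[[0,0,0],[0,0,0]],[[0,0,0],[0,0,0]],[[0,0,0],[0,0,0]],[[0,0,0],[0,0,0]],[[0,0,0],[0,0,0]],[[-10,0,0],[0,0,0]],[[-18,0,0],[0,0,0]],[[-18,0,0],[0,0,0]],[[-18,0,0],[0,0,0]],[[-15,0,0],[0,0,0]],[[0,-12,-8],[0,0,0]],[[0,-26,-18],[0,0,0]],[[0,-26,-18],[0,0,0]],[[0,-26,-18],[0,0,0]],[[0,-26,-18],[0,0,0]],[[0,-26,-18],[0,0,0]],[[0,-26,-18],[0,0,0]],[[0,-26,-18],[0,0,0]],[[0,-20,-14],[0,0,0]],[[0,-10,-7],[0,0,0]]], "claw": 95}}

```text
time: 31.27
tool_pos: [0.4797, 0.3227, 0.0962]
ee_rot: [1.973, 1.566, 0.146]
wrist_force: [-0.9, -0.2, 0.5]
finger_gap: 0.0829
```

Call:
{"op": "send_rows", "data": {"motion": [[[0,0,0],[0,0,0]],[[0,0,0],[0,0,0]],[[0,0,0],[0,0,0]],[[0,0,0],[0,0,0]]]}}

```text
time: 31.6
tool_pos: [0.4738, 0.3251, 0.0956]
ee_rot: [1.51, 1.57, -0.311]
wrist_force: [-0.3, -0.3, -0.1]
finger_gap: 0.0825
```

```bash
python3 go.py 480.1 323.7 2.5 -14.15; python3 - <<'E'
from m import *
C=[cam('top'),cam('scene')]; R=[]
o=np.zeros((480,800,3),np.uint8)
a=cv2.resize(C[0]['frame'][125:245,245:400],None,fx=2.5,fy=2.5,interpolation=2);b=cv2.resize(C[1]['frame'][150:275,225:390],None,fx=2.4,fy=2.4,interpolation=2)
o[:a.shape[0],:a.shape[1]]=a;o[:b.shape[0],400:400+b.shape[1]]=b
cv2.imwrite('pics/c7.png',np.clip(o*1.5,0,255).astype(np.uint8))
for n,k,P,z in(('short','brass',(.6698,.1084,.017),.017),('fob','black',(.6136,-.1146,.010),.010)):
    R=[]
    for c in C:
        u,v=proj(c,P); b=blob(masks(c)[k],u,v,R=12); 
        if b is None: print('none'); continue
        print(n,np.round((u,v),1),np.round(b[:2],1),(onz(c,b[0],b[1],z)*1000).round(1),b[2].sum()); R.append(ray(c,*b[:2]))
    if len(R)==2: print(meet(*R))
E
```

```text
t 31.6 pos [473.8 325.1  95.6] jaw -14.32 tilt [ 1.2e-03 -4.0e-04 -1.0e+00] gap 82.5 q1,6 [23. 38.] F [-0.3 -0.3 -0.1]
turn -0.003 shift x 93.1 y 6.4 z -0.2
rotvec [-0.003  0.    -0.001]
short [285.9 156.3] [286.5 155.6] [671.6 106.9  17. ] 209
short [356.3 225.9] [355.9 225.4] [668.2 108.2  17. ] 275
(array([0.67063779, 0.10669938, 0.02113931]), np.float64(2.2518968703691643e-05))
fob [371.7 177.3] [372.1 178.1] [ 611.4 -115.5   10. ] 280
fob [260.6 243.2] [260.4 243.5] [ 614.3 -115.2   10. ] 289
(array([ 0.61210976, -0.1154656 ,  0.00685092]), np.float64(0.0009354907301417309))
```

View pics/c7.png

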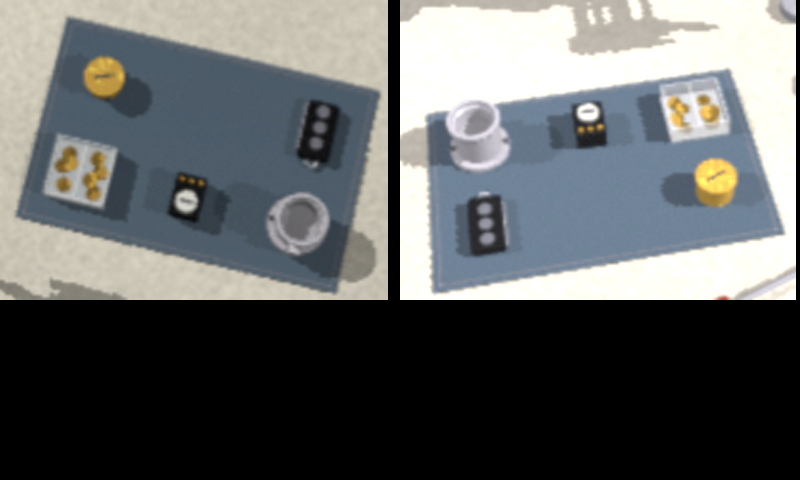

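Fob and squat plug stand upright, within about 2 mm of target behind the housing and box. Next is the collar.

Call:
{"op": "send_rows", "data": {"motion": [[[10,2,0],[0,0,0]],[[18,2,0],[0,0,0]],[[18,1.5,0],[0,0,0]],[[15,0,0],[0,0,0]],[[10,0,0],[0,0,0]],[[5,0,0],[0,0,0]],[[0,0,0],[0,0,0]],[[0,0,0],[0,0,0]],[[0,0,0],[0,0,0]]]}}

```text
time: 32.45
tool_pos: [0.4875, 0.3189, 0.014]
ee_rot: [2.012, 1.564, 0.18]
wrist_force: [-0.3, -0.4, -0.4]
finger_gap: 0.0828
```

```bash
python3 go.py 480.1 323.7 2.5 -14.15
```

```text
t 32.45 pos [487.5 318.9  14. ] jaw -14.96 tilt [ 0.0065  0.0012 -1.    ] gap 82.8 q1,6 [22. 37.] F [-0.3 -0.4 -0.4]
turn -0.0142 shift x 11.5 y -8.3 z -2.8
rotvec [-0.014 -0.003 -0.006]
```

Call:
{"op": "send_rows", "data": {"motion": [[[0,-3,-1],[-0.014,-0.003,-0.006]],[[3,-3,-1],[0,0,0]],[[3,-1,-0.5],[0,0,0]],[[2,0,0],[0,0,0]],[[0,0,0],[0,0,0]],[[0,0,0],[0,0,0]],[[0,0,0],[0,0,0]],[[0,0,0],[0,0,0]]]}}

```text
time: 33.12
tool_pos: [0.4822, 0.325, 0.0083]
ee_rot: [2.215, 1.566, 0.4]
wrist_force: [0.3, 0.3, -0.9]
finger_gap: 0.0828
```

```bash
python3 go.py 480.1 323.7 2.5 -14.15
```

```text
t 33.12 pos [482.2 325.    8.3] jaw -14.0 tilt [ 0.0048  0.002  -1.    ] gap 82.8 q1,6 [23. 37.] F [ 0.3  0.3 -0.9]
turn 0.0027 shift x 5.8 y -1.7 z 1.8
rotvec [ 0.003 -0.003 -0.004]
```

Call:
{"op": "send_rows", "data": {"motion": [[[2,-0.8,0.9],[0,-0.003,-0.004]],[[2,-0.4,0.5],[0,0,0]],[[1.5,0,0],[0,0,0]],[[0,0,0],[0,0,0]],[[0,0,0],[0,0,0]],[[0,0,0],[0,0,0]]]}}

```text
time: 33.62
tool_pos: [0.4807, 0.3236, 0.0022]
ee_rot: [-0.829, 1.571, -2.644]
wrist_force: [-0.2, 0.6, 0.4]
finger_gap: 0.0828
```

```bash
python3 go.py 480.1 323.7 2.5 -14.15
```

```text
t 33.62 pos [480.7 323.6   2.2] jaw -14.02 tilt [-2.e-04 -1.e-04 -1.e+00] gap 82.8 q1,6 [23. 37.] F [-0.2  0.6  0.4]
turn 0.0023 shift x -0.3 y -0.6 z 0.1
rotvec [0.002 0.    0.   ]
```

Call:
{"op": "send_rows", "data": {"motion": [[[0,0,0],[0,0,0]],[[0,0,0],[0,0,0]],[[0,0,0],[0,0,0]],[[0,0,0],[0,0,0]],[[0,0,0],[0,0,0]],[[0,0,0],[0,0,0]],[[0,0,0],[0,0,0]]], "claw": 0}}

```text
time: 34.2
tool_pos: [0.4808, 0.3236, 0.0024]
ee_rot: [-0.618, 1.571, -2.434]
wrist_force: [0.0, -0.6, -0.2]
finger_gap: 0.051
```

```bash
python3 go.py 480.1 323.7 2.5 -14.15
```

```text
t 34.2 pos [480.8 323.6   2.4] jaw -14.02 tilt [-0. -0. -1.] gap 51.0 q1,6 [23. 37.] F [ 0.  -0.6 -0.2]
turn 0.0023 shift x -0.1 y -0.7 z 0.1
rotvec [0.002 0.    0.   ]
```

Call:
{"op": "send_rows", "data": {"motion": [[[-8,0,0],[0,0,0]],[[-18,0,0],[0,0,0]],[[-20,0,0],[0,0,0]],[[-20,0,0],[0,0,0]],[[-20,0,0],[0,0,0]],[[-8,8,10],[0,0,0]],[[0,19,23],[0,0,0]],[[0,19,23],[0,0,0]],[[0,19,23],[0,0,0]],[[0,19,23],[0,0,0]],[[0,19,23],[0,0,0]],[[0,19,23],[0,0,0]],[[0,19,23],[0,0,0]],[[0,19,23],[0,0,0]],[[0,19,23],[0,0,0]],[[0,19,23],[0,0,0]],[[0,16,18],[0,0,0]],[[0,10,10],[0,0,0]],[[0,5,5],[0,0,0]],[[0,0,0],[0,0,0]]]}}

```text
time: 35.87
tool_pos: [0.6395, -0.0246, 0.0989]
ee_rot: [-0.704, 1.559, -2.518]
wrist_force: [-0.3, 0.2, -1.4]
finger_gap: 0.0511
```

Call:
{"op": "send_rows", "data": {"motion": [[[0,0,0],[0,0,0]],[[0,0,0],[0,0,0]],[[0,0,0],[0,0,0]],[[0,0,0],[0,0,0]]]}}

```text
time: 36.2
tool_pos: [0.636, -0.0206, 0.098]
ee_rot: [-1.059, 1.555, -2.87]
wrist_force: [0.7, -0.3, -1.9]
finger_gap: 0.051
```

```bash
python3 go.py 641.7 -3.1 5.7 -14.15
```

```text
t 36.2 pos [636.  -20.6  98. ] jaw -13.75 tilt [-0.0149 -0.0041 -0.9999] gap 51.0 q1,6 [-12.   2.] F [ 0.7 -0.3 -1.9]
turn 0.007 shift x 92.3 y 1.2 z -18.4
rotvec [0.007 0.008 0.013]
```

Call:
{"op": "send_rows", "data": {"motion": [[[10,0.5,-6],[0.007,0.008,0.013]],[[18,0,-6],[0,0,0]],[[18,0,-5],[0,0,0]],[[15,0,0],[0,0,0]],[[10,0,0],[0,0,0]],[[5,0,0],[0,0,0]],[[0,0,0],[0,0,0]],[[0,0,0],[0,0,0]],[[0,0,0],[0,0,0]],[[0,0,0],[0,0,0]]]}}

```text
time: 37.03
tool_pos: [0.64, 0.0051, 0.0227]
ee_rot: [2.139, 1.567, 0.333]
wrist_force: [0.5, -0.1, -1.7]
finger_gap: 0.0508
```

```bash
python3 go.py 641.7 -3.1 5.7 -14.15
```

```text
t 37.03 pos [640.    5.1  22.7] jaw -13.51 tilt [ 0.0033  0.0011 -1.    ] gap 50.8 q1,6 [-10.   4.] F [ 0.5 -0.1 -1.7]
turn 0.0112 shift x 17.0 y 3.7 z 7.6
rotvec [ 0.011 -0.002 -0.003]
```

Call:
{"op": "send_rows", "data": {"motion": [[[0,1.5,2.5],[0.01,-0.002,-0.003]],[[4,1,2.5],[0,0,0]],[[4,0.5,1],[0,0,0]],[[4,0,0],[0,0,0]],[[0,0,0],[0,0,0]],[[0,0,0],[0,0,0]],[[0,0,0],[0,0,0]],[[0,0,0],[0,0,0]]]}}

```text
time: 37.7
tool_pos: [0.6436, -0.0037, 0.0119]
ee_rot: [1.549, 1.566, -0.27]
wrist_force: [-0.6, -0.2, -1.6]
finger_gap: 0.0511
```

```bash
python3 go.py 641.7 -3.1 5.7 -14.15
```

```text
t 37.7 pos [643.6  -3.7  11.9] jaw -14.25 tilt [ 0.0044 -0.0012 -1.    ] gap 51.1 q1,6 [-10.   4.] F [-0.6 -0.2 -1.6]
turn -0.0017 shift x 6.2 y -2.0 z -0.1
rotvec [-0.002  0.    -0.005]
```

Call:
{"op": "send_rows", "data": {"motion": [[[2,-1.2,0],[0,0,-0.004]],[[1.5,-0.3,0],[0,0,0]],[[1.5,0,0],[0,0,0]],[[0.8,0,0],[0,0,0]],[[0,0,0],[0,0,0]],[[0,0,0],[0,0,0]],[[0,0,0],[0,0,0]]]}}

```text
time: 38.28
tool_pos: [0.6419, -0.0029, 0.0054]
ee_rot: [-0.998, 1.571, -2.817]
wrist_force: [0.8, 0.2, -2.4]
finger_gap: 0.0508
```

```bash
python3 go.py 641.7 -3.1 5.7 -14.15
```

```text
t 38.28 pos [641.9  -2.9   5.4] jaw -14.21 tilt [-1.e-04 -0.e+00 -1.e+00] gap 50.8 q1,6 [-10.   4.] F [ 0.8  0.2 -2.4]
turn -0.0011 shift x -0.3 y -0.1 z 0.3
rotvec [-0.001  0.     0.   ]
```

Call:
{"op": "send_rows", "data": {"motion": [[[0,0,0],[0,0,0]],[[0,0,0],[0,0,0]],[[0,0,0],[0,0,0]],[[0,0,0],[0,0,0]],[[-8,0,0],[0,0,0]],[[-18,0,0],[0,0,0]],[[-20,0,0],[0,0,0]],[[-20,0,0],[0,0,0]],[[-20,0,0],[0,0,0]],[[-15,1,12],[0,0,0]],[[0,2,28],[0,0,0]],[[0,2,28],[0,0,0]],[[0,2,28],[0,0,0]],[[0,2,28],[0,0,0]],[[0,2,28],[0,0,0]],[[0,2,28],[0,0,0]],[[0,2,28],[0,0,0]],[[0,2,28],[0,0,0]],[[0,2,20],[0,0,0]],[[0,1,10],[0,0,0]]], "claw": 80}}

```text
time: 39.95
tool_pos: [0.5997, -0.2746, 0.1268]
ee_rot: [1.447, 1.552, -0.364]
wrist_force: [-0.3, -0.2, 0.4]
finger_gap: 0.0698
```

Call:
{"op": "send_rows", "data": {"motion": [[[0,0,5],[0,0,0]],[[0,0,0],[0,0,0]],[[0,0,0],[0,0,0]],[[0,0,0],[0,0,0]],[[0,0,0],[0,0,0]]]}}

```text
time: 40.37
tool_pos: [0.5984, -0.2791, 0.1284]
ee_rot: [1.496, 1.551, -0.316]
wrist_force: [0.0, 0.4, 0.6]
finger_gap: 0.0696
```

```bash
python3 go.py 591 -306.6 29 -14.15; python3 - <<'E'
from m import *
C=[cam('top'),cam('scene')]
o=np.zeros((480,800,3),np.uint8)
a=cv2.resize(C[0]['frame'][125:245,245:400],None,fx=2.5,fy=2.5,interpolation=2);b=cv2.resize(C[1]['frame'][150:275,225:390],None,fx=2.4,fy=2.4,interpolation=2)
o[:a.shape[0],:a.shape[1]]=a;o[:b.shape[0],400:400+b.shape[1]]=b
cv2.imwrite('pics/c8.png',np.clip(o*1.5,0,255).astype(np.uint8))
P=(.6417,-.0031,.010);R=[]
for c in C:
    u,v=proj(c,P); b=blob(masks(c)['grey'],u-6,v,R=15)
    print(np.round((u,v),1),np.round(b[:2],1),(onz(c,b[0],b[1],.010)*1000).round(1),b[2].sum()); R.append(ray(c,*b[:2]))
print(meet(*R))
E
```

```text
t 40.37 pos [ 598.4 -279.1  128.4] jaw -13.82 tilt [ 0.0187 -0.0061 -0.9998] gap 69.6 q1,6 [-35. -21.] F [0.  0.4 0.6]
turn 0.0057 shift x 99.4 y -0.5 z 28.5
rotvec [ 0.006  0.001 -0.02 ]
[328.8 167. ] [328.2 167. ] [641.8  -1.4  10. ] 306
[309.  235.3] [308.3 235.2] [640.9  -4.7  10. ] 350
(array([ 0.6413063 , -0.00304012,  0.00994659]), np.float64(0.003377250254498605))
```

View pics/c8.png

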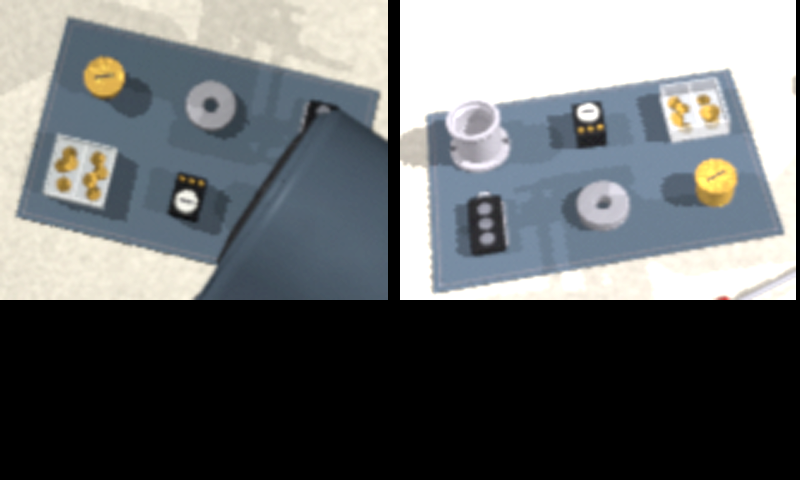

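Collar lies flat at (641.3, −3.0), as intended. I'll refine the tall plug using its bright top face before gripping it.

```bash
python3 - <<'E'
from m import *
for n,(u,v) in(('top',(448.7,183)),('scene',(171.5,257.7))):
    c=cam(n); im=cv2.imread(f'pics/{n}0.png'); h=cv2.cvtColor(im,cv2.COLOR_BGR2HSV)
    print(n,(onz(c,u,v,.05)*1000).round(1)); u,v=int(u),int(v)
    print(h[v-6:v+12,u-8:u+9,2])
    m=(h[...,1]>90)&(h[...,0]>14)&(h[...,0]<34)&(h[...,2]>(95 if n=='top' else 150)); b=blob(m,u,v,R=14); print(b[:2],b[2].sum(),(onz(c,*b[:2],.05)*1000).round(1))
E
```

```text
top [ 590.  -306.6   50. ]
[[116 116 118 118 116 116 116 115 115 117 118 116 116 118 119 118 118]
 [117 118 119 118 115 116 120 120 117 116 118 115 116 118 119 119 119]
 [116 118 116 114 113 121 129 127 117 112 114 114 113 117 119 118 119]
 [107 111 108 106 112 120 126 122 105  93 106 116 119 118 117 118 117]
 [ 95  89  86  99 115 123 122 115  94  83 104 115 118 116 116 118 116]
 [ 72  56  68  98 115 118 116 106  83  82 106 115 118 117 117 119 118]
 [ 52  55  77  99 113 116 113  97  71  91 112 117 118 116 117 117 119]
 [ 69  72  78  93 112 115 113  93  79 107 119 118 115 113 114 116 117]
 [ 76  75  75  84 106 115 112  98  98 120 125 121 114 112 113 114 115]
 [ 74  71  69  70  87 107 112 113 118 125 123 118 108 107 111 111 114]
 [ 69  65  62  59  62  81 102 114 119 123 117 107  92  89  90 101 112]
 [ 67  56  51  50  48  53  67  78  90  97  92  83  80  79  78  85 105]
 [ 82  58  47  45  45  48  52  62  73  80  79  78  77  78  78  80  88]
 [103  80  61  58  57  57  66  71  75  77  79  80  79  78  77  79  80]
 [112 106 102 101  93  77  74  76  77  78  79  80  79  78  77  79  79]
 [110 11
[... 946 characters left out ...]
168 178 183 176 165 142 137 163 170 173 170 164 153 136 119 110]
 [169 166 170 174 175 175 171 167 175 175 174 163 153 142 137 119  87]
 [148 147 154 163 169 175 177 174 168 167 161 149 143 139 140 126  89]
 [123 123 131 140 146 148 153 151 140 139 137 135 139 140 142 135 114]
 [118 118 119 121 120 116 117 118 115 119 123 131 135 140 143 141 134]
 [119 119 120 120 115 105 100 104 108 115 121 127 133 138 142 143 141]
 [120 120 121 121 119 114 107 103 106 111 117 125 130 135 139 142 142]
 [119 120 121 122 123 122 111 104 103 107 113 121 127 132 137 141 142]
 [119 120 121 122 124 123 116 107 103 104 109 116 122 129 134 138 141]]
(170.52212389380531, 257.6991150442478) 113 [ 592.1 -304.4   50. ]
```

Call:
{"op": "send_rows", "data": {"motion": [[[5,0,9],[0.005,0.001,-0.02]],[[10,0,9],[0,0,0]],[[10,0,6],[0,0,0]],[[10,0,2],[0,0,0]],[[5,0,0],[0,0,0]],[[0,0,0],[0,0,0]],[[0,0,0],[0,0,0]],[[0,0,0],[0,0,0]],[[0,0,0],[0,0,0]]]}}

```text
time: 41.32
tool_pos: [0.5903, -0.3071, 0.0813]
ee_rot: [-1.732, 1.564, 2.733]
wrist_force: [-1.0, 0.6, 0.2]
finger_gap: 0.0696
```

```bash
python3 go.py 591 -306.6 29 -14.15
```

```text
t 41.32 pos [ 590.3 -307.1   81.3] jaw -14.16 tilt [-0.006   0.0026 -1.    ] gap 69.6 q1,6 [-37. -23.] F [-1.   0.6  0.2]
turn -0.0003 shift x 52.3 y 0.5 z -0.6
rotvec [-0.    -0.001  0.006]
```

Call:
{"op": "send_rows", "data": {"motion": [[[6,0.3,-0.7],[0,-0.001,0.006]],[[12,0.3,-0.5],[0,0,0]],[[12,0,0],[0,0,0]],[[10,0,0],[0,0,0]],[[5,0,0],[0,0,0]],[[3,0,0],[0,0,0]],[[0,0,0],[0,0,0]],[[0,0,0],[0,0,0]],[[0,0,0],[0,0,0]]]}}

```text
time: 42.07
tool_pos: [0.5916, -0.3048, 0.028]
ee_rot: [2.822, 1.571, 1.005]
wrist_force: [0.3, 0.2, 0.3]
finger_gap: 0.0696
```

```bash
python3 go.py 591.2 -305.7 29 -14.15
```

```text
t 42.07 pos [ 591.6 -304.8   28. ] jaw -14.08 tilt [ 1.e-04  2.e-04 -1.e+00] gap 69.6 q1,6 [-37. -23.] F [0.3 0.2 0.3]
turn 0.0011 shift x -1.0 y -0.2 z 1.0
rotvec [ 0.001 -0.    -0.   ]
```

Call:
{"op": "send_rows", "data": {"motion": [[[0,0,0.8],[0,0,0]],[[0,0,0],[0,0,0]],[[0,0,0],[0,0,0]],[[0,0,0],[0,0,0]],[[0,0,0],[0,0,0]],[[0,0,0],[0,0,0]],[[0,0,0],[0,0,0]],[[0,0,0],[0,0,0]],[[0,0,0],[0,0,0]]], "claw": 0}}

```text
time: 42.82
tool_pos: [0.5927, -0.3068, 0.0305]
ee_rot: [1.203, 1.566, -0.613]
wrist_force: [-0.2, -0.1, -0.7]
finger_gap: 0.0273
```

```bash
python3 go.py 591.2 -305.7 29 -14.15
```

```text
t 42.82 pos [ 592.7 -306.8   30.5] jaw -14.09 tilt [ 0.0037 -0.0026 -1.    ] gap 27.3 q1,6 [-37. -23.] F [-0.2 -0.1 -0.7]
turn 0.0011 shift x 1.5 y -1.7 z -0.7
rotvec [ 0.001  0.002 -0.004]
```

Call:
{"op": "send_rows", "data": {"motion": [[[-6,0,0],[0,0,0]],[[-15,0,0],[0,0,0]],[[-20,0,0],[0,0,0]],[[-20,0,0],[0,0,0]],[[-20,0,0],[0,0,0]],[[-10,-1,-10],[0,0.002,-0.004]],[[0,-2,-20],[0,0,0]],[[0,-2,-25],[0,0,0]],[[0,-2,-25],[0,0,0]],[[0,-2,-25],[0,0,0]],[[0,-2,-25],[0,0,0]],[[0,-2,-25],[0,0,0]],[[0,-2,-25],[0,0,0]],[[0,-2,-25],[0,0,0]],[[0,-2,-25],[0,0,0]],[[0,-2,-25],[0,0,0]],[[0,-2,-20],[0,0,0]],[[0,-1,-12],[0,0,0]],[[0,0,-6],[0,0,0]],[[0,0,0],[0,0,0]]]}}

```text
time: 44.48
tool_pos: [0.6376, 0.0066, 0.1256]
ee_rot: [-2.028, 1.558, 2.436]
wrist_force: [0.7, -0.8, -1.5]
finger_gap: 0.0268
```

Call:
{"op": "send_rows", "data": {"motion": [[[0,0,0],[0,0,0]],[[0,0,0],[0,0,0]],[[0,0,0],[0,0,0]],[[0,0,0],[0,0,0]],[[0,0,0],[0,0,0]]]}}

```text
time: 44.9
tool_pos: [0.6372, 0.0025, 0.1253]
ee_rot: [-1.883, 1.558, 2.578]
wrist_force: [-0.2, -0.9, -0.7]
finger_gap: 0.027
```

```bash
python3 go.py 641.5 -3.0 48 -14.15
```

```text
t 44.9 pos [637.2   2.5 125.3] jaw -14.42 tilt [-0.011   0.0069 -0.9999] gap 27.0 q1,6 [-10.   4.] F [-0.2 -0.9 -0.7]
turn -0.0047 shift x 77.3 y 5.5 z 4.3
rotvec [-0.005 -0.004  0.012]
```

Call:
{"op": "send_rows", "data": {"motion": [[[5,2,1.5],[-0.005,-0.004,0.012]],[[12,2,1],[0,0,0]],[[15,1,1],[0,0,0]],[[15,0,0],[0,0,0]],[[10,0,0],[0,0,0]],[[5,0,0],[0,0,0]],[[0,0,0],[0,0,0]],[[0,0,0],[0,0,0]],[[0,0,0],[0,0,0]],[[0,0,0],[0,0,0]]]}}

```text
time: 45.73
tool_pos: [0.6421, -0.0064, 0.0572]
ee_rot: [1.03, 1.569, -0.791]
wrist_force: [0.1, -0.3, -1.0]
finger_gap: 0.027
```

```bash
python3 go.py 641.5 -3.0 48 -14.15;  python3 - <<'E'
from h import *
s=cam('scene')
b=cv2.resize(s['frame'][175:265,260:380],None,fx=5,fy=5,interpolation=2)
cv2.imwrite('pics/c9.png',np.clip(b*1.5,0,255).astype(np.uint8))
E
```

```text
t 45.73 pos [642.1  -6.4  57.2] jaw -14.35 tilt [ 0.0015 -0.0015 -1.    ] gap 27.0 q1,6 [-10.   4.] F [ 0.1 -0.3 -1. ]
turn -0.0034 shift x 9.2 y -1.4 z -3.2
rotvec [-0.003  0.001 -0.002]
```

View pics/c9.png

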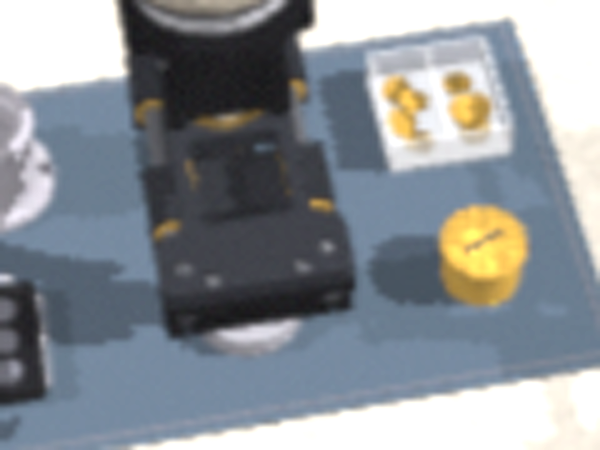

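The gripper hides the plug, and the collar is visible under it. I'll correct the offset and lower.

Call:
{"op": "send_rows", "data": {"motion": [[[0,-0.8,-1.6],[-0.003,0.001,-0.002]],[[1,-0.4,-1],[0,0,0]],[[2,0,0],[0,0,0]],[[2,0,0],[0,0,0]],[[0,0,0],[0,0,0]],[[0,0,0],[0,0,0]],[[0,0,0],[0,0,0]],[[0,0,0],[0,0,0]]]}}

```text
time: 46.45
tool_pos: [0.6433, -0.0031, 0.0544]
ee_rot: [1.654, 1.566, -0.164]
wrist_force: [-0.4, 0.3, 0.0]
finger_gap: 0.0272
```

```bash
python3 go.py 641.5 -3.0 48 -14.15
```

```text
t 46.45 pos [643.3  -3.1  54.4] jaw -14.12 tilt [ 4.8e-03 -8.0e-04 -1.0e+00] gap 27.2 q1,6 [-10.   4.] F [-0.4  0.3  0. ]
turn 0.0006 shift x 6.4 y -1.7 z 0.3
rotvec [ 0.001 -0.    -0.005]
```

Call:
{"op": "send_rows", "data": {"motion": [[[1.5,-1,0.2],[0,0,-0.005]],[[1.5,-0.3,0],[0,0,0]],[[1.5,0,0],[0,0,0]],[[1,0,0],[0,0,0]],[[0,0,0],[0,0,0]],[[0,0,0],[0,0,0]],[[0,0,0],[0,0,0]]]}}

```text
time: 47.03
tool_pos: [0.6417, -0.0031, 0.048]
ee_rot: [-1.895, 1.57, 2.571]
wrist_force: [-0.6, 0.2, -0.6]
finger_gap: 0.027
```

```bash
python3 go.py 641.5 -3.0 48 -14.15
```

```text
t 47.03 pos [641.7  -3.1  48. ] jaw -14.13 tilt [-1.e-03  6.e-04 -1.e+00] gap 27.0 q1,6 [-10.   4.] F [-0.6  0.2 -0.6]
turn 0.0004 shift x 0.0 y -0.2 z -0.1
rotvec [ 0.    -0.     0.001]
```

Call:
{"op": "send_rows", "data": {"motion": [[[0.7,0,0],[0,0,0]],[[0,0,0],[0,0,0]],[[0,0,0],[0,0,0]]]}}

```text
time: 47.28
tool_pos: [0.6419, -0.0031, 0.0477]
ee_rot: [-2.154, 1.57, 2.312]
wrist_force: [0.3, 0.7, -1.1]
finger_gap: 0.0269
```

Call:
{"op": "send_rows", "data": {"motion": [[[0.7,0,0],[0,0,0]],[[0,0,0],[0,0,0]],[[0,0,0],[0,0,0]]]}}

```text
time: 47.53
tool_pos: [0.6421, -0.0031, 0.0477]
ee_rot: [3.042, 1.57, 1.225]
wrist_force: [-0.4, -0.1, -0.6]
finger_gap: 0.027
```

Call:
{"op": "send_rows", "data": {"motion": [[[0.7,0,0],[0,0,0]],[[0,0,0],[0,0,0]],[[0,0,0],[0,0,0]]]}}

```text
time: 47.78
tool_pos: [0.6421, -0.0031, 0.0475]
ee_rot: [2.735, 1.57, 0.918]
wrist_force: [-0.3, -0.1, -0.1]
finger_gap: 0.0268
```

Call:
{"op": "send_rows", "data": {"motion": [[[1.5,0,0],[0,0,0]],[[1,0,0],[0,0,0]],[[0,0,0],[0,0,0]],[[0,0,0],[0,0,0]]]}}

```text
time: 48.12
tool_pos: [0.6424, -0.003, 0.0477]
ee_rot: [1.942, 1.569, 0.124]
wrist_force: [-0.2, 0.3, -0.7]
finger_gap: 0.027
```

```bash
python3 go.py 641.5 -3.0 48 -14.15
```

```text
t 48.12 pos [642.4  -3.   47.7] jaw -14.11 tilt [ 1.4e-03  2.0e-04 -1.0e+00] gap 27.0 q1,6 [-10.   4.] F [-0.2  0.3 -0.7]
turn 0.0007 shift x -0.3 y -0.9 z 0.2
rotvec [ 0.001 -0.001 -0.001]
```

Call:
{"op": "send_rows", "data": {"motion": [[[0,-1,0.2],[0,0,0]],[[0,0,0],[0,0,0]],[[0,0,0],[0,0,0]]]}}

```text
time: 48.37
tool_pos: [0.6419, -0.0031, 0.0474]
ee_rot: [1.878, 1.568, 0.061]
wrist_force: [-0.8, 0.2, 2.2]
finger_gap: 0.027
```

Call:
{"op": "send_rows", "data": {"motion": [[[0,0,0],[0,0,0]],[[0,0,0],[0,0,0]],[[0,0,0],[0,0,0]],[[0,0,0],[0,0,0]]], "claw": 55}}

```text
time: 48.7
tool_pos: [0.6417, -0.0031, 0.0468]
ee_rot: [1.888, 1.569, 0.071]
wrist_force: [0.7, 0.7, -0.1]
finger_gap: 0.044
```

```bash
python3 go.py 641.5 -3.0 48 -14.15
```

```text
t 48.7 pos [641.7  -3.1  46.8] jaw -14.11 tilt [ 1.9e-03  1.0e-04 -1.0e+00] gap 44.0 q1,6 [-10.   4.] F [ 0.7  0.7 -0.1]
turn 0.0006 shift x -1.2 y -0.2 z -0.0
rotvec [ 0.001 -0.001 -0.002]
```

Call:
{"op": "send_rows", "data": {"motion": [[[-5,0,0],[0,0,0]],[[-10,0,0],[0,0,0]],[[-15,0,0],[0,0,0]],[[-20,0,0],[0,0,0]],[[-20,0,0],[0,0,0]],[[-20,0,0],[0,0,0]],[[-20,0,0],[0,0,0]],[[0,-12,-13],[0,0,0]],[[0,-25,-28],[0,0,0]],[[0,-25,-28],[0,0,0]],[[0,-25,-28],[0,0,0]],[[0,-25,-28],[0,0,0]],[[0,-25,-28],[0,0,0]],[[0,-25,-28],[0,0,0]],[[0,-25,-28],[0,0,0]],[[0,-25,-28],[0,0,0]],[[0,-15,-16],[0,0,0]],[[0,-8,-8],[0,0,0]],[[0,0,0],[0,0,0]],[[0,0,0],[0,0,0]]]}}

```text
time: 50.37
tool_pos: [0.4604, 0.3248, 0.1652]
ee_rot: [1.914, 1.567, 0.095]
wrist_force: [-0.1, 0.2, -0.3]
finger_gap: 0.0479
```

Call:
{"op": "send_rows", "data": {"motion": [[[0,0,0],[0,0,0]],[[0,0,0],[0,0,0]],[[0,0,0],[0,0,0]],[[0,0,0],[0,0,0]]]}}

```text
time: 50.7
tool_pos: [0.4609, 0.3223, 0.165]
ee_rot: [1.565, 1.568, -0.257]
wrist_force: [-0.0, -0.5, -0.8]
finger_gap: 0.0475
```

```bash
python3 - <<'E'
from m import *
C=[cam('top'),cam('scene')]
o=np.zeros((480,800,3),np.uint8)
a=cv2.resize(C[0]['frame'][125:245,245:400],None,fx=2.5,fy=2.5,interpolation=2);b=cv2.resize(C[1]['frame'][150:275,225:390],None,fx=2.4,fy=2.4,interpolation=2)
o[:a.shape[0],:a.shape[1]]=a;o[:b.shape[0],400:400+b.shape[1]]=b
cv2.imwrite('pics/c10.png',np.clip(o*1.5,0,255).astype(np.uint8))
for n,k,P in(('short','brass',(.6698,.1084,.017)),('fob','black',(.6136,-.1146,.010)),('long','brass',(.6417,-.0031,.042))):
    R=[]
    for c in C:
        u,v=proj(c,P); b=blob(masks(c)[k],u,v,R=14)
        if b is None: print('none'); continue
        print(n,np.round((u,v),1),np.round(b[:2],1),(onz(c,b[0],b[1],P[2])*1000).round(1),b[2].sum()); R.append(ray(c,*b[:2]))
    if len(R)==2: print(meet(*R))
print('coll proj',[np.round(proj(c,(.6413,-.003,.010)),1) for c in C],'longtop expected',[np.round(proj(c,(.6413,-.003,.067)),1) for c in C])
E
```

```text
short [285.9 156.3] [286.5 155.6] [671.6 106.9  17. ] 209
short [356.3 225.9] [356.  225.4] [668.2 108.3  17. ] 274
(array([0.67063465, 0.10672746, 0.02121141]), np.float64(4.37548516131636e-05))
fob [371.7 177.3] [372.3 177.5] [ 613.1 -116.1   10. ] 318
fob [260.6 243.2] [260.3 243.8] [ 615.  -115.7   10. ] 298
(array([ 0.61355237, -0.11596937,  0.00796767]), np.float64(0.0008629373480852359))
long [329.4 164.5] [329.  164.3] [642.2  -2.   42. ] 121
long [308.3 227.6] [308.9 226. ] [638.  -0.  42.] 213
(array([ 0.64123192, -0.00146388,  0.04713461]), np.float64(0.0006018510399368525))
coll proj [array([328.8, 167.2]), array([309. , 235.1])] longtop expected [array([329.8, 162.6]), array([307.7, 221.2])]
```

View pics/c10.png

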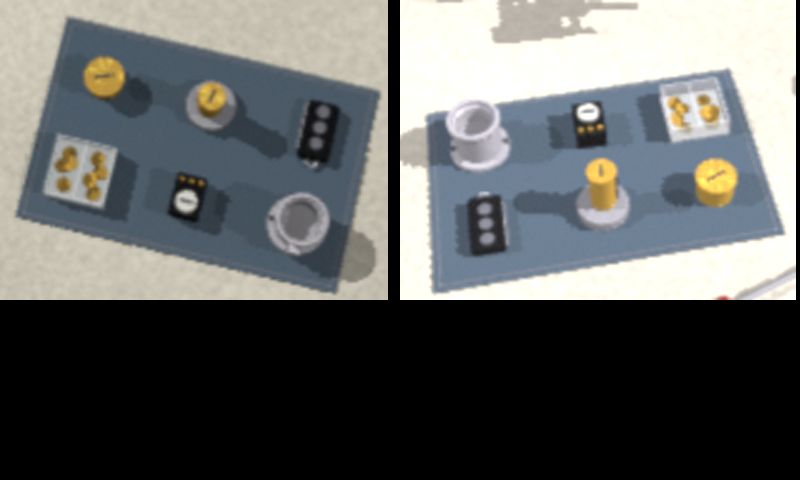

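The tall plug stands upright on the collar, about 1.5 mm from its centre, and all the parts are in their places. Handing in.

```bash
python3 - <<'E'
from m import *
t=cam('top')['frame'].astype(int); o=cv2.imread('pics/top0.png').astype(int)
for n,(u,v) in dict(tin=(207,178),driver=(310,111)).items(): print(n,abs(t-o)[v-15:v+16,u-15:u+16].mean().round(1))
print(abs(manip.state()['qvel']).max(), manip.finish_job())
E
```

```text
tin 18.5
driver 10.8
the job is handed in; nothing more can be done
0.006901178915039828 None
```

```bash
python3 - <<'E'
from h import *
o=cv2.imread('pics/scene0.png'); t=cam('scene')['frame']; p=np.vstack([np.hstack([i[165:215,375:455],i[250:300,310:410]]) for i in (o,t)])
cv2.imwrite('pics/c11.png',cv2.resize(p,None,fx=4,fy=4))
E
```

```text
the job is handed in; nothing more can be done
```

All five parts are placed in the order asked, and I handed the job in at about 51 s. At hand-in the gripper was open and clear of everything at about 165 mm height, and the arm was still.

- **Final pictures:** every part was upright on the mat.

| Part | Measured from its intended spot |
|---|---|
| Key fob | about 1.5 mm |
| Squat plug | about 2 mm |
| Collar | about 0.5 mm (measured before the tall plug went on) |
| Tall plug | about 1.5 mm from the collar's centre, estimated from two views that differ by about 4.5 mm |
| Switch block | midway in the picture; not measured again after placing |

- **Grip readings:** the two plugs read 39.9 mm and 27 mm where their rims are 42 mm and 29 mm. Both were carried and set down upright all the same.
- **Tin and screwdriver – not confirmed:** I did not measure either one again. A rough before-and-after picture comparison showed brightness changes at both spots (18.5 and 10.8 grey levels). The arm's shadow may explain this, but the follow-up look was refused after hand-in. Nothing was lowered within about 140 mm of the tin, the screwdriver lies beyond the mat, and no contact force was felt.

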